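Sort the soldering bench and shut the tool case

TASK

Tidy up the bench after class: lay every hand tool (screwdriver, pliers, brush) in the lower half of the teal tool case, and put every electronic part (battery holders, relay module) in the cream tray. With the tools in, swing the upper half of the case over gently, without slamming it, until the two halves meet edge to edge all round. Leave the multimeter and the cleaner bottle where they stand.

Things in the scene. Friction and masses are not known exactly. Their poses are not given: they have to be found in the camera images.
- case: Lower half of a teal tool case, fixed to the bench: an open shell 180 (its x) x 250 (its y) x 50 mm high, walls and floor 5 mm. Origin at the centre of its underside. The hinge of the upper half runs along y at x = +90 mm, z = 50 mm; the front edge is at x = -90 mm.
- lid (a joint): Opening angle of the case's upper half, an equal shell 180 x 250 mm, 35 mm deep (0.35 kg): 0 = shut, its rim flush on the lower rim (top of the shut case at 85 mm); it starts at 1.65 to 1.85, just past upright, and grows as it opens, to 2.0 at most. The hinge is stiff (about 0.45 N m), so it stays where it is left and falls neither open nor shut.
- lid_handle (a point): Middle of the black carrying handle on the upper half's front edge: a round bar 10 mm thick, along the case's y, straight over 100 mm, standing 38 mm out from the front wall. In the hinge frame of the shut half it lies 218 mm in front of the hinge line (case -x) and 12 mm above it.
- tray: Cream plastic drawer tray, fixed to the bench, open on top: 240 (its x) x 130 (its y) x 50 mm high, walls and floor 5 mm. Origin at the centre of its underside.
- screwdriver: Hand tool, sometimes absent: screwdriver with a yellow handle 22 x 22 mm in section from x = -70 to +20 mm, then a steel shaft 7 mm thick. Lies along its x axis, 140 mm long; origin at the middle of its length, on its underside; +x points to its working end. 
- pliers: Hand tool, sometimes absent: closed pliers with two red handles, 14 mm thick, together 28 to 34 mm wide (across y) from x = -70 to +15 mm, then a steel head 22 mm wide and a narrow nose. Lies along its x axis, 140 mm long; origin at the middle of its length, on its underside; +x points to its working end. 
- brush: Hand tool, sometimes absent: flat brush, wooden handle 18 mm wide, 14 mm thick, from x = -70 to +13 mm, then a steel ferrule 24 mm wide and black bristles (rigid). Lies along its x axis, 140 mm long; origin at the middle of its length, on its underside; +x points to its working end. 
- holder_a: Electronic part, sometimes absent: black battery holder with two green cells, 68 x 34 mm, 18 mm high. Lies along its x axis; origin at the centre of its underside. 
- holder_b: Electronic part, sometimes absent: black battery holder with two copper-coloured cells, 68 x 34 mm, 18 mm high. Lies along its x axis; origin at the centre of its underside. 
- relay: Electronic part, sometimes absent: relay module, white base 70 x 34 x 12 mm with a green board and two blue relays on it, 22 mm high in all. Lies along its x axis; origin at the centre of its underside. 
- meter: Bystander: yellow multimeter lying flat, 150 x 75 x 34 mm, loose. Origin at the centre of its underside.
- cleaner: Bystander: upright blue bottle, 56 mm across, 110 mm high, loose. Origin at the centre of its underside.
- station: Bystander: blue-grey soldering station with a spring holder and iron, fixed, 90 x 150 mm, about 170 mm high. Origin at the centre of its underside.
Things that resemble listed ones, but are neither listed nor needed, are in the scene too. What is shaped like the relay but purple is not meant. Of the things that look like the brush, take the one that is nearest to the robot's base at the start.

How it is judged:
By the outcome, as a careful person would: the job done as asked, in the order asked, and still so for the second after the job is handed in, with the robot touching nothing.
Of screwdriver, pliers, brush only 2 to 3 are there at a start; the rules pass over those that are not, and their reading is None.
Of holder_a, holder_b, relay only 2 to 3 are there at a start; the rules pass over those that are not, and their reading is None.
At some moment in a run one of screwdriver, pliers, brush, holder_a, holder_b, relay may be knocked a few centimetres aside while the robot is not near it.
Once in a run the grip may slacken for a moment while it holds something.
It also fails if it takes over 208 s, if anything falls off the work surface, if the arm or the gripper's body presses on something with over 40 N, if the wrist force passes 120 N, or if a joint passes its speed limit or range.

ROBOT

A 6-joint arm with a two-finger parallel gripper is mounted at the origin on the work surface. World frame = base frame: x ahead of the robot, y to its left, z up, the work surface at z = 0. Lengths are in m, angles in rad, forces in N, time in s.
With the tool pointing down it reaches from about 0.25 to 0.775 m from the base axis. Payload 4 kg.
Tool frame: the origin (TCP) lies midway between the tips of the shut fingers; the grasp point (between the pads) lies 19 mm behind it (grip_point_offset is the distance from the TCP to the grasp point, in m); z points along the fingers, y is the line along which they close (so a half turn about z gives the same grasp; the last joint's range is limited). The gripper opens to 94 mm and grips with 3 to 60 N. Pads are 16 mm wide; open, the fingers measure 119 mm over their backs; the gripper's body (75 mm by 177 mm) begins 78 mm behind the grasp point.
Start: joints at [-1.25, 0.087, 1.371, -0, 1.684, -0.103], TCP at [0.226, -0.501, 0.178] pointing down, gripper open.
Joint ranges: [-3.1, 3.1], [-0.76, 2.03], [0.27, 2.55], [-1.08, 4.22], [0.17, 2.65], [-2.57, 2.57]. Speed limits (rad/s): [2.79, 2.79, 3.14, 3.14, 3.14, 3.14].

INTERFACE

Orientations are given as [roll, pitch, yaw] about the fixed x, y, z axes, in that order (R = Rz(yaw) Ry(pitch) Rx(roll)).
In Python, from bench import * gives the robot as it stands.
- The arm moves only by the tool carry_out, never from a script. Its argument "commands" is a list of rows, each a list of 6 numbers: the shift along the tool's x, y, z in m, then the turn, a rotation vector about the tool's x, y, z in rad. In form: [[tx, ty, tz, rx, ry, rz], ...]. A call has exactly 5 rows; each row is the pose to reach, as a shift and turn from the pose commanded when the call began, along the tool's axes at that moment; what a row does not reach only later rows make up. A row lasts 1/10 s, in which the tool goes at most 50 mm and 8.59 degrees, less where a joint would pass 70% of its speed; a pose out of reach is approached as far as the arm can. A call with a gripper value outside its range is refused whole. "jaw" is the opening, from 0 (shut) to 1 (fully open), set as the call begins (left out, the last holds). The fingers move at their own pace and stop on an object; the grip force is fixed at half the most. Time passes only in rows, so rows that repeat a pose let the fingers close, or fill a call up. It gives the time, the measured TCP pose, the force, the opening and the grip force at its end, in the units of the state.
- get_obs(): the state, without advancing time (a new reading comes with each control period).
- snapshot(name): name is "scene" or "top" or "wrist"; returns a dict with "img" (420x560x3 uint8, red, green, blue), "range_z" (420x560 float32, m along the optical axis (not along the pixel's ray), 0 where there is no reading), "fx", "fy", "cx", "cy" (pixels), "distortion" ([k1, k2, p1, p2, k3] as OpenCV has them; the pictures are not rectified), "R" (3x3) and "t" (3): a world point X has camera coordinates R X + t. Camera axes: x right, y down, z forward; pixel columns grow to the right and rows downward; lengths in m; the calibration is good to about 2 mm. A picture is of the moment at which its call begins.
- close_job(): hands the job in; it is judged then, once.
The state is a dict: "time": time; "joint_positions": joint angles; "qvel": joint speeds; "joint_torque": joint torques, N m; "tool_pos": TCP position; "ee_rot": TCP orientation; "wrist_force": force on the tool from outside, world axes, zero at the start; "wrist_torque": the same for the moment, N m; "width": finger opening in m; "finger_force": force on a finger pad.
Only numpy, scipy, OpenCV 4.12 (cv2) and the standard library are available. Lean on these libraries where they do the work, as an engineer would, in place of code of your own. Each camera call takes 0.05 s, during which the arm holds its last target. There are 200 camera calls.

## Working session

There is one attempt and no reset: what is moved stays moved. The work goes in short steps, Python scripts to look and compute and a tool call to move; the robot and the scene stay as the last step left them, time stands still between calls to the robot, and variables do not carry over. Pictures are saved under pics/ and viewed, at most 14 in all, crops included, and the job is handed in when it is done.

Besides the shell and the picture viewer there is one more tool, called as name(argument=value, ...) on one line, values as JSON. carry_out: Moves the arm, as the interface text tells. Its arguments: {"type":"object","properties":{"commands":{"type":"array","items":{"type":"array","items":{"type":"number"}}},"jaw":{"type":"number"}},"required":["commands"]}

```bash
mkdir -p pics; ls
python3 - <<'E'
from bench import *
import cv2
for n in ("scene","top"):
    s=snapshot(n); cv2.imwrite(f"pics/{n}0.png",cv2.cvtColor(s["img"],cv2.COLOR_RGB2BGR))
    print(n,s["R"],s["t"],s["fx"],s["cx"],s["cy"],s["distortion"])
print(get_obs())
E
```

```text
pics
scene [[ 0.62633999  0.77951389  0.00750369]
 [ 0.47679861 -0.37545728 -0.79479238]
 [-0.61673438  0.501388   -0.60683505]] [-0.2844398  -0.25917258  1.73691094] 411.4701707791008 273.0415862085752 203.29786022501509 [-0.04073285  0.          0.          0.          0.        ]
top [[-0.0239714  -0.99962483 -0.0132502 ]
 [-0.98548121  0.02585651 -0.16780413]
 [ 0.16808378  0.00903532 -0.98573131]] [-0.08286708  0.59867582  1.08437834] 433.37296828318256 275.02461418394785 211.42801681431806 [-0.02159237  0.          0.          0.          0.        ]
{'time': 0.1, 'joint_positions': array([-1.25007036e+00,  8.78682839e-02,  1.37205883e+00,  4.50297648e-06,
        1.68359452e+00, -1.03073301e-01]), 'qvel': array([ 0.00048141, -0.00089251, -0.00352689, -0.00024222, -0.00067063,
       -0.00200318]), 'joint_torque': array([ 2.98977095e-03, -3.41254306e+01, -3.03301048e+01,  7.21321022e-02,
        3.05171055e-02, -9.96008430e-05]), 'tool_pos': array([ 0.22601681, -0.50083108,  0.17665074]), 'ee_rot': array([-3.13967437e+00, -2.02925937e-04,  4.23799572e-01]), 'wrist_force': array([-0.22144573,  0.53629694, -0.23652699]), 'wrist_torque': array([ 0.02379537, -0.00641113,  0.00832174]), 'finger_force': 0.0, 'width': 0.09412456406698465}
```

View pics/top0.png

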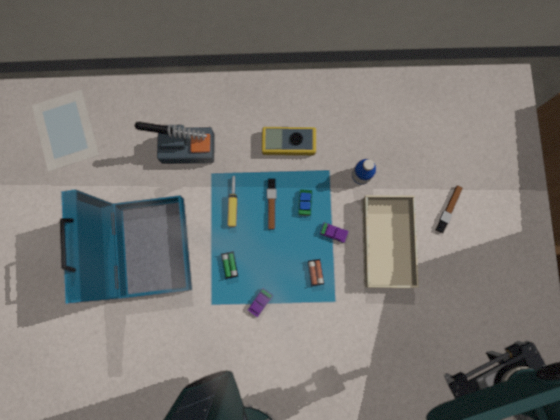

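View pics/scene0.png

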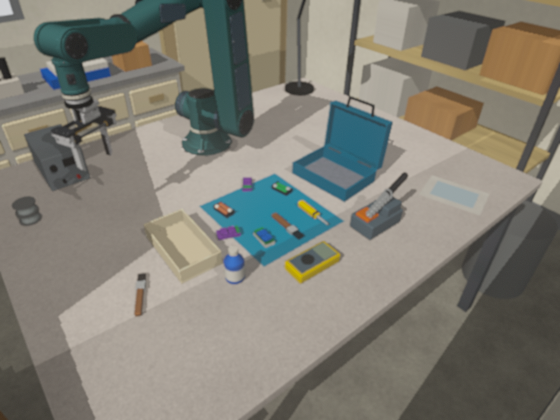

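The top view shows no pliers. The look-alikes and candidates, by top-view pixel:
- **Brush:** (271,204) on the mat, or (448,210) right of the tray. The mat one is nearer the base (~(225,410)).
- **Relay:** (305,203) is blue on white/green. The purple ones at (334,233) and (259,303) are not meant.
- **Others:** screwdriver (232,203), holder_a green (230,265), holder_b copper (316,272). The case is around (150,245) and the tray around (390,240).

Next I measure these and check them in one crop.

```bash
cat > h.py <<'E'
from bench import *
import cv2, numpy as np
def ray(s,uv):
    K=np.array([[s["fx"],0,s["cx"]],[0,s["fy"],s["cy"]],[0,0,1]])
    p=cv2.undistortPoints(np.array(uv,float).reshape(-1,1,2),K,np.array(s["distortion"],float))[:,0]
    d=np.c_[p,np.ones(len(p))]
    return -s["R"].T@s["t"], d@s["R"]
def onplane(s,uv,z):
    o,d=ray(s,uv); return (o+d*((z-o[2])/d[:,2])[:,None])
def cloud(s):
    h,w=s["range_z"].shape
    u,v=np.meshgrid(np.arange(w),np.arange(h))
    o,d=ray(s,np.c_[u.ravel(),v.ravel()])
    return (o+d*s["range_z"].ravel()[:,None]).reshape(h,w,3)
def rect(P):
    r=cv2.minAreaRect(P[:,:2].astype(np.float32)*1000)
    b=cv2.boxPoints(r)/1000; e=[b[1]-b[0],b[2]-b[1]]
    e=sorted(e,key=np.linalg.norm); a=np.arctan2(e[1][1],e[1][0])
    return np.array(r[0])/1000,np.linalg.norm(e[1]),np.linalg.norm(e[0]),a
E
python3 - <<'E'
from h import *
s=snapshot("top"); C=cloud(s); img=s["img"]
np.set_printoptions(precision=3,suppress=True)
Z=C[...,2]
for n,(u,v) in dict(screw=(232,203),brush=(271,204),relay=(305,203),ha=(230,265),hb=(316,272),pur1=(334,233),pur2=(259,303),brush2=(448,210),meter=(289,140),cleaner=(365,172)).items():
    m=(Z>0.006)&(Z<.15)
    k=np.zeros_like(m); k[v-45:v+45,u-45:u+45]=1
    nl,lab=cv2.connectedComponents((m&k).astype(np.uint8)); l=lab[v-3:v+4,u-3:u+4]; l=np.bincount(l[l>0]).argmax() if (l>0).any() else 0
    P=C[lab==l]; c,L,W,a=rect(P); 
    print(n,len(P),c,round(L,3),round(W,3),"ang",round(a,3),"zmax",P[:,2].max().round(3))
b=np.array([[0,0,0.]]);
# tray / case
hsv=cv2.cvtColor(img,cv2.COLOR_RGB2HSV)
def reg(x0,x1,y0,y1,zl,zh):
    k=np.zeros(Z.shape,bool);k[y0:y1,x0:x1]=1;return C[k&(Z>zl)&(Z<zh)]
print("tray",rect(reg(350,425,180,300,.04,.06)))
print("case",rect(reg(110,200,180,310,.042,.058)))
P=reg(40,130,170,320,.06,.4);print("lid",P.min(0),P.max(0))
k=np.zeros(Z.shape,bool);k[210:280,55:76]=1;k&=(img.max(2)<50);Q=C[k];print("handle",len(Q),np.median(Q,0),Q.min(0),Q.max(0))
c=cv2.cvtColor(cv2.resize(img[160:320,200:350],None,fx=4,fy=4,interpolation=2)[:600],cv2.COLOR_RGB2BGR);cv2.imwrite("pics/crop1.png",c[:600])
E
```

```text
screw 322 [0.635 0.018] 0.139 0.026 ang -0.046 zmax 0.028
brush 354 [ 0.627 -0.09 ] 0.14 0.022 ang -0.019 zmax 0.023
relay 326 [ 0.627 -0.181] 0.071 0.035 ang -0.103 zmax 0.027
ha 336 [0.463 0.027] 0.068 0.034 ang 0.171 zmax 0.024
hb 323 [ 0.438 -0.2  ] 0.068 0.033 ang 0.072 zmax 0.023
pur1 325 [ 0.543 -0.254] 0.068 0.035 ang 1.173 zmax 0.028
pur2 356 [ 0.363 -0.053] 0.07 0.034 ang -0.64 zmax 0.027
brush2 396 [ 0.599 -0.57 ] 0.14 0.026 ang -0.514 zmax 0.02
meter 1512 [ 0.798 -0.141] 0.149 0.075 ang 1.543 zmax 0.044
cleaner 476 [ 0.699 -0.335] 0.056 0.052 ang 0.86 zmax 0.114
tray (array([ 0.534, -0.392]), np.float32(0.28123048), np.float32(0.14268325), np.float32(-0.019187575))
case (array([0.514, 0.24 ]), np.float32(0.2519968), np.float32(0.20209542), np.float32(0.09715097))
lid [0.378 0.309 0.06 ] [0.631 0.382 0.276]
handle 201 [0.51  0.348 0.268] [ 0.406 -0.108  0.233] [0.56  0.355 1.168]
```

View pics/crop1.png

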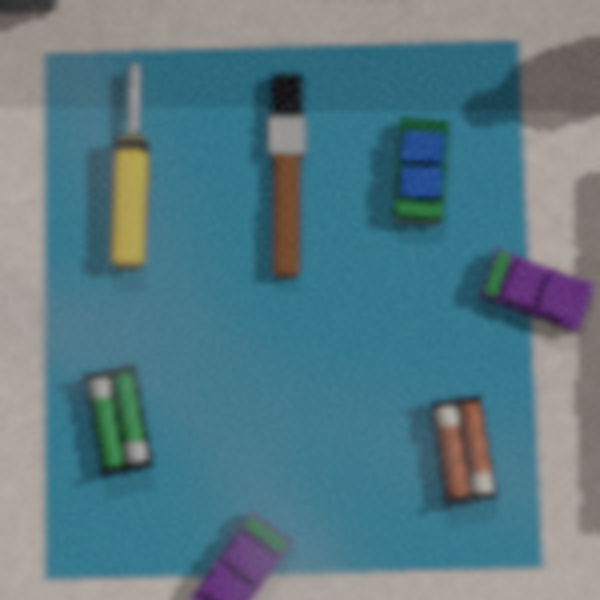

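The crop confirms the choice: screwdriver, brush and blue relay (crop 420,170) on the mat, holder_a green and holder_b copper. Both purple modules are decoys. Next I refine the tray, case and lid.

```bash
cat >> h.py <<'E'
np.set_printoptions(precision=3,suppress=True)
def obj(s,C,u,v,r=45,lo=.006,hi=.15):
    m=(C[...,2]>lo)&(C[...,2]<hi); k=np.zeros_like(m); k[v-r:v+r,u-r:u+r]=1
    _,lab=cv2.connectedComponents((m&k).astype(np.uint8)); l=lab[v-4:v+5,u-4:u+5]; l=np.bincount(l[l>0]).argmax()
    return C[lab==l]
E
python3 - <<'E'
from h import *
for n in ("top","scene"):
    s=snapshot(n); C=cloud(s); P=C.reshape(-1,3); P=P[s["range_z"].ravel()>0]
    print(n,"cam",-s["R"].T@s["t"])
    def sel(x0,x1,y0,y1,z0,z1): return P[(P[:,0]>x0)&(P[:,0]<x1)&(P[:,1]>y0)&(P[:,1]<y1)&(P[:,2]>z0)&(P[:,2]<z1)]
    T=sel(.38,.69,-.48,-.3,.046,.056)
    # far/near walls by bands
    print("tray: y- wall",np.median(T[T[:,1]<-.43],0),"y+ wall",np.median(T[(T[:,1]>-.35)],0),"x-",np.median(T[(T[:,0]<.43)],0),"x+",np.median(T[T[:,0]>.635],0))
    A=T[(T[:,1]<-.44)&(T[:,0]>.43)&(T[:,0]<.63)]; print(" slope",np.polyfit(A[:,0],A[:,1],1))
    K=sel(.36,.66,.1,.31,.044,.056)
    F=K[(K[:,1]<.165)&(K[:,0]>.41)&(K[:,0]<.61)]; p=np.polyfit(F[:,0],F[:,1],1); print("case front slope",p,np.polyval(p,.51),len(F),np.median(F[:,2]))
    for q,w in (("x-",K[(K[:,0]<.42)]),("x+",K[(K[:,0]>.6)])):
        w=w[(w[:,1]>.17)&(w[:,1]<.29)]
        p=np.polyfit(w[:,1],w[:,0],1);print("case",q,p,np.polyval(p,.23),len(w))
    L=sel(.42,.60,.25,.42,.08,.20)
    if len(L)>50:
        G=np.c_[L[:,0],L[:,2],np.ones(len(L))]; c=np.linalg.lstsq(G,L[:,1],rcond=None)[0]; print("lid y=ax+bz+c",c,len(L),np.std(G@c-L[:,1]))
    H=sel(.42,.6,.25,.45,.245,.33); print("high",len(H),np.median(H,0) if len(H) else 0, np.percentile(H,[2,98],axis=0) if len(H) else 0)
E
```

```text
top cam [ 0.406 -0.108  1.168]
tray: y- wall [ 0.512 -0.457  0.049] y+ wall [ 0.518 -0.333  0.049] x- [ 0.397 -0.395  0.049] x+ [ 0.678 -0.327  0.052]
 slope [-0.02  -0.447]
case front slope [0.097 0.092] 0.14084841388678046 185 0.04885065364641861
case x- [-0.1    0.415] 0.3915154739290963 92
case x+ [-0.101  0.661] 0.63801657207457 98
lid y=ax+bz+c [0.097 0.09  0.298] 1394 0.0009869209058840848
high 322 [0.501 0.348 0.268] [[0.448 0.339 0.247]
 [0.557 0.356 0.272]]
scene cam [ 1.373 -0.746  0.85 ]
tray: y- wall [ 0.542 -0.458  0.048] y+ wall [ 0.531 -0.335  0.048] x- [ 0.403 -0.391  0.048] x+ [ 0.637 -0.388  0.048]
 slope [-0.031 -0.443]
case front slope [0.072 0.106] 0.14248506627406934 78 0.046708005145921105
case x- [-0.146  0.431] 0.39732941011651657 35
case x+ [-0.084  0.662] 0.6428414640651414 49
lid y=ax+bz+c [0.098 0.095 0.296] 1303 0.0028019954489177036
high 109 [0.51  0.349 0.265] [[0.454 0.339 0.246]
 [0.563 0.358 0.271]]
```

```bash
cat >> h.py <<'E'
def plan(wps, start=None):
    """wps (x,y,z,yaw), tool down; prints last row of each call in tool axes"""
    o=get_obs(); p=np.r_[o["tool_pos"],o["ee_rot"][2]] if start is None else np.array(start,float)
    print("now",p)
    for w in wps:
        w=np.array(w,float); d=w-p; c,s=np.cos(p[3]),np.sin(p[3])
        dy=(d[3]+np.pi)%(2*np.pi)-np.pi
        print(w,"-> shift",np.round([c*d[0]+s*d[1],s*d[0]-c*d[1],-d[2]],4),"rz",round(-dy,3),"rows>=",int(np.ceil(max(np.linalg.norm(d[:3])/.05,abs(dy)/.149))))
        p=w
E
python3 - <<'E'
from h import *
plan([(.438,-.2,.13,.072),(.438,-.2,.005,.072)])
E
```

```text
now [ 0.226 -0.501  0.177  0.424]
[ 0.438 -0.2    0.13   0.072] -> shift [ 0.317 -0.187  0.047] rz 0.352 rows>= 8
[ 0.438 -0.2    0.005  0.072] -> shift [0.    0.    0.125] rz -0.0 rows>= 3
```

carry_out(commands=[[0.04, -0.024, 0.004, 0, 0, 0], [0.08, -0.047, 0.008, 0, 0, 0], [0.12, -0.071, 0.012, 0, 0, 0], [0.16, -0.094, 0.016, 0, 0, 0], [0.2, -0.118, 0.02, 0, 0, 0]], jaw=1)

```text
time: 0.75
tool_pos: [0.3607, -0.31, 0.1575]
ee_rot: [3.141, -0.0, 0.423]
wrist_force: [-0.1, -0.2, 0.2]
width: 0.0939
finger_force: 0.0
```

carry_out(commands=[[0.03, -0.017, 0.007, 0, 0, 0.09], [0.06, -0.035, 0.014, 0, 0, 0.18], [0.09, -0.052, 0.02, 0, 0, 0.27], [0.117, -0.069, 0.027, 0, 0, 0.352], [0.117, -0.069, 0.027, 0, 0, 0.352]])

```text
time: 1.25
tool_pos: [0.439, -0.1973, 0.1294]
ee_rot: [-3.139, 0.001, 0.076]
wrist_force: [-0.3, -0.3, 0.9]
width: 0.094
finger_force: 0.0
```

Run:
```python
from h import *
s=snapshot("wrist"); C=cloud(s); P=C.reshape(-1,3); Z=P[:,2]
m=(Z>.008)&(Z<.035)&(abs(P[:,0]-.438)<.07)&(abs(P[:,1]+.2)<.05); print(m.sum())
print(rect(P[m])); plan([(.438,-.2,.005,.072)])
cv2.imwrite("pics/w1.png",cv2.cvtColor(s["img"],cv2.COLOR_RGB2BGR))
```

```text
2135
(array([ 0.44, -0.2 ]), np.float32(0.068527825), np.float32(0.034037184), np.float32(0.11914861))
now [ 0.438 -0.199  0.13   0.076]
[ 0.438 -0.2    0.005  0.072] -> shift [-0.     0.001  0.125] rz 0.004 rows>= 3
```

View pics/w1.png

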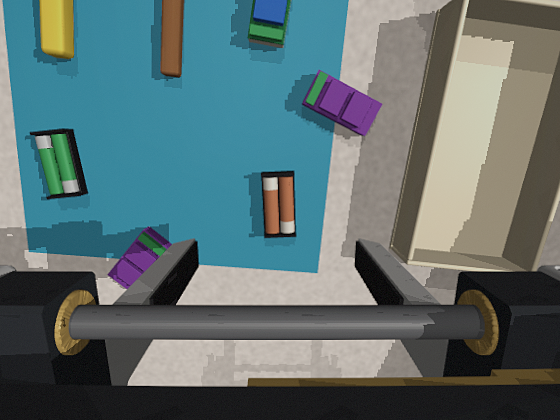

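The wrist view shows holder_b at (279,204), centred between the fingers, so I can go down and grip.

carry_out(commands=[[0, 0, 0.04, 0, 0, 0], [0.001, 0.001, 0.08, 0, 0, 0], [0.002, 0.001, 0.11, 0, 0, -0.02], [0.002, 0.001, 0.125, 0, 0, -0.03], [0.002, 0.001, 0.125, 0, 0, -0.03]])

```text
time: 1.8
tool_pos: [0.4376, -0.2014, 0.003]
ee_rot: [-3.139, 0.005, 0.101]
wrist_force: [0.4, -0.0, 0.4]
width: 0.0938
finger_force: 0.0
```

carry_out(commands=[[0, 0, 0, 0, 0, 0], [0, 0, 0, 0, 0, 0], [0, 0, 0, 0, 0, 0], [0, 0, 0, 0, 0, 0], [0, 0, 0, 0, 0, 0]], jaw=0)

```text
time: 2.3
tool_pos: [0.4407, -0.2017, 0.0064]
ee_rot: [3.141, -0.001, 0.102]
wrist_force: [0.5, -0.2, 0.0]
width: 0.0576
finger_force: 0.0
```

carry_out(commands=[[0, 0, 0, 0, 0, 0], [0, 0, -0.02, 0, 0, 0], [0, 0, -0.06, 0, 0, 0], [0, 0, -0.1, 0, 0, 0], [0, 0, -0.13, 0, 0, 0]])

```text
time: 2.8
tool_pos: [0.4409, -0.2017, 0.1384]
ee_rot: [3.14, -0.002, 0.102]
wrist_force: [1.6, 0.1, -0.4]
width: 0.0172
finger_force: 0.0
```

Run:
```python
from h import *
o=get_obs(); print(o["width"],o["finger_force"],o["ee_rot"],o["joint_positions"])
plan([(.45,-.25,.145,.75),(.45,-.397,.145,1.45),(.45,-.397,.145,1.55),(.45,-.397,.013,1.55)])
```

```text
0.017247320207563963 0.0 [ 3.14  -0.002  0.102] [-0.546 -0.05   1.588 -0.     1.601  0.923]
now [ 0.441 -0.202  0.138  0.102]
[ 0.45  -0.25   0.145  0.75 ] -> shift [ 0.004  0.049 -0.007] rz -0.648 rows>= 5
[ 0.45  -0.397  0.145  1.45 ] -> shift [-0.1    0.108 -0.   ] rz -0.7 rows>= 5
[ 0.45  -0.397  0.145  1.55 ] -> shift [ 0.  0. -0.] rz -0.1 rows>= 1
[ 0.45  -0.397  0.013  1.55 ] -> shift [0.    0.    0.132] rz -0.0 rows>= 3
```

The fingers close at only about 75 mm/s, so I lifted too early. I'll open up and redo it.

carry_out(commands=[[0, 0, 0, 0, 0, 0], [0, 0, 0, 0, 0, 0], [0, 0, 0, 0, 0, 0], [0, 0, 0, 0, 0, 0], [0, 0, 0, 0, 0, 0]], jaw=0.75)

```text
time: 3.3
tool_pos: [0.4395, -0.2009, 0.134]
ee_rot: [-3.14, 0.002, 0.102]
wrist_force: [-0.1, 0.2, 0.0]
width: 0.0544
finger_force: 0.0
```

Run:
```python
from h import *
s=snapshot("wrist"); C=cloud(s); P=C.reshape(-1,3); Z=P[:,2]
m=(Z>.008)&(Z<.035)&(abs(P[:,0]-.44)<.06)&(abs(P[:,1]+.2)<.04); print(m.sum())
print(rect(P[m]),get_obs()["width"]); plan([(.44,-.2,.005,.1)])
```

```text
2096
(array([ 0.44, -0.2 ]), np.float32(0.06811531), np.float32(0.03395336), np.float32(0.11819569)) 0.058035535964772546
now [ 0.44  -0.201  0.134  0.102]
[ 0.44  -0.2    0.005  0.1  ] -> shift [ 0.    -0.001  0.129] rz 0.002 rows>= 3
```

carry_out(commands=[[0, 0, 0.02, 0, 0, 0], [0, 0, 0.06, 0, 0, 0], [0, -0.001, 0.1, 0, 0, -0.01], [0, -0.001, 0.12, 0, 0, -0.015], [0, -0.001, 0.13, 0, 0, -0.015]])

```text
time: 3.85
tool_pos: [0.4381, -0.1992, 0.0025]
ee_rot: [-3.138, 0.004, 0.117]
wrist_force: [0.6, 0.4, 0.7]
width: 0.0705
finger_force: 0.0
```

carry_out(commands=[[0, 0, 0, 0, 0, 0], [0, 0, 0, 0, 0, 0], [0, 0, 0, 0, 0, 0], [0, 0, 0, 0, 0, 0], [0, 0, 0, 0, 0, 0]], jaw=0)

```text
time: 4.35
tool_pos: [0.4409, -0.2008, 0.0067]
ee_rot: [3.14, -0.002, 0.117]
wrist_force: [0.5, 0.3, 0.0]
width: 0.0341
finger_force: 0.0
```

carry_out(commands=[[0, 0, 0, 0, 0, 0], [0, 0, 0, 0, 0, 0], [0, 0, 0, 0, 0, 0], [0, 0, 0, 0, 0, 0], [0, 0, 0, 0, 0, 0]])

```text
time: 4.85
tool_pos: [0.4402, -0.2004, 0.0056]
ee_rot: [3.142, 0.0, 0.117]
wrist_force: [-0.1, 0.4, -0.1]
width: 0.0003
finger_force: 0.0
```

carry_out(commands=[[0, 0, -0.01, 0, 0, 0], [0, 0, -0.03, 0, 0, 0], [0, 0, -0.06, 0, 0, 0], [0, 0, -0.1, 0, 0, 0], [0, 0, -0.13, 0, 0, 0]])

```text
time: 5.35
tool_pos: [0.4408, -0.2007, 0.1389]
ee_rot: [3.14, -0.002, 0.117]
wrist_force: [0.5, -0.7, 0.6]
width: 0.0007
finger_force: 0.0
```

Run:
```python
from h import *
o=get_obs(); print(o["width"],o["finger_force"],o["ee_rot"],o["joint_positions"])
plan([(.45,-.25,.145,.75),(.45,-.397,.145,1.45),(.45,-.397,.02,1.55),(.45,-.397,.013,1.55)])
```

```text
0.0007074759924190705 0.0 [ 3.14  -0.002  0.117] [-0.544 -0.051  1.588 -0.     1.602  0.91 ]
now [ 0.441 -0.201  0.139  0.117]
[ 0.45  -0.25   0.145  0.75 ] -> shift [ 0.003  0.05  -0.006] rz -0.633 rows>= 5
[ 0.45  -0.397  0.145  1.45 ] -> shift [-0.1    0.108 -0.   ] rz -0.7 rows>= 5
[ 0.45  -0.397  0.02   1.55 ] -> shift [0.    0.    0.125] rz -0.1 rows>= 3
[ 0.45  -0.397  0.013  1.55 ] -> shift [0.    0.    0.007] rz -0.0 rows>= 1
```

Run:
```python
from h import *
a=snapshot("wrist")["img"]; b=snapshot("top"); C=cloud(b)
cv2.imwrite("pics/w2.png",cv2.cvtColor(np.hstack([cv2.resize(a,(400,300)),cv2.resize(b["img"],(400,300))]),cv2.COLOR_RGB2BGR))
```

```text
(no output)
```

View pics/w2.png

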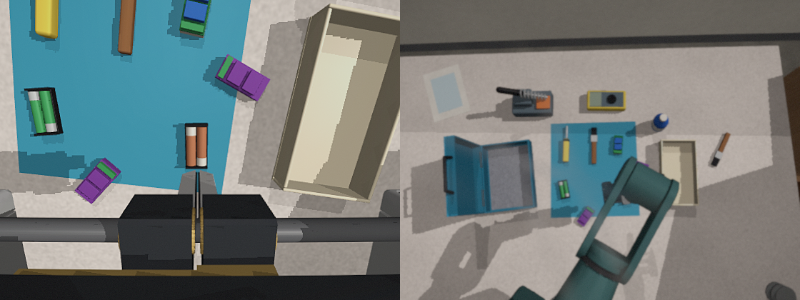

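Run:
```python
from h import *
s=snapshot("wrist"); C=cloud(s); P=C.reshape(-1,3); Z=P[:,2]
print("wristcam",-s["R"].T@s["t"],"fwd",s["R"][2]); print(get_obs()["tool_pos"])
m=(Z>.1)&(Z<.2)&(s["range_z"].ravel()>0); Q=P[m]; print(len(Q)); 
for z0 in np.arange(.11,.2,.01):
    q=Q[(Q[:,2]>z0)&(Q[:,2]<z0+.01)]; 
    if len(q): print(round(z0,2),len(q),np.percentile(q,[5,50,95],axis=0)[:, :2].ravel())
m=(Z>.008)&(Z<.035)&(abs(P[:,0]-.44)<.06)&(abs(P[:,1]+.2)<.04);print(rect(P[m]))
# scene view
t=snapshot("scene"); C=cloud(t);P=C.reshape(-1,3);Z=P[:,2]
m=(Z>.008)&(Z<.035)&(abs(P[:,0]-.44)<.09)&(abs(P[:,1]+.2)<.05);print(m.sum(),rect(P[m]))
a=t["img"][60:260,40:300];cv2.imwrite("pics/s2.png",cv2.cvtColor(cv2.resize(a,None,fx=2.9,fy=2.9),cv2.COLOR_RGB2BGR))
```

```text
wristcam [ 0.509 -0.193  0.351] fwd [-0.22  -0.034 -0.975]
[ 0.442 -0.201  0.139]
718
0.17 130 [ 0.452 -0.209  0.453 -0.202  0.455 -0.193]
0.18 271 [ 0.452 -0.212  0.453 -0.201  0.455 -0.191]
0.19 317 [ 0.452 -0.212  0.453 -0.202  0.455 -0.19 ]
(array([ 0.441, -0.2  ]), np.float32(0.06781901), np.float32(0.033918664), np.float32(0.12388537))
158 (array([ 0.443, -0.201]), np.float32(0.07373036), np.float32(0.035628196), np.float32(0.07938411))
```

View pics/s2.png

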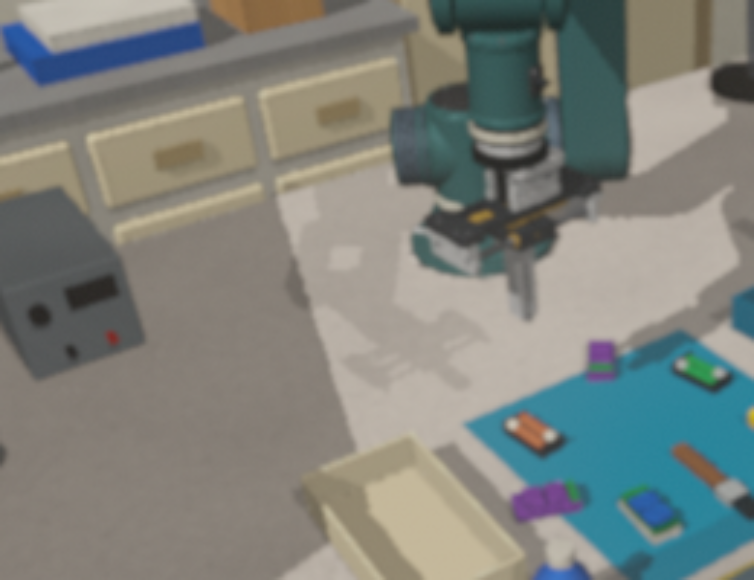

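Run:
```python
from h import *
s=snapshot("wrist"); C=cloud(s)
for v in range(228,262,3): print(v,s["range_z"][v,276].round(3),C[v,276],C[v,284],s["img"][v,276])
t=snapshot("scene"); D=cloud(t)
for v in range(155,180,2): print(v,D[v,219],D[v,222],t["img"][v,221])
```

```text
228 0.342 [ 0.415 -0.204  0.016] [ 0.416 -0.213  0.018] [123 120 113]
231 0.345 [ 0.411 -0.205  0.013] [ 0.414 -0.213  0.019] [99 95 88]
234 0.34 [ 0.409 -0.205  0.019] [ 0.41  -0.214  0.019] [24 23 26]
237 0.36 [ 0.4   -0.206  0.   ] [ 0.401 -0.215  0.001] [ 50 120 141]
240 0.359 [ 0.397 -0.206  0.002] [ 0.452 -0.204  0.169] [ 51 122 143]
243 0.183 [ 0.45  -0.2    0.171] [ 0.452 -0.204  0.175] [ 38  87 102]
246 0.178 [ 0.45  -0.2    0.176] [ 0.451 -0.204  0.179] [ 45 100 117]
249 0.172 [ 0.45  -0.2    0.182] [ 0.451 -0.204  0.185] [ 46 100 116]
252 0.168 [ 0.45  -0.2    0.186] [ 0.451 -0.204  0.189] [ 46  99 116]
255 0.165 [ 0.449 -0.2    0.189] [ 0.451 -0.204  0.193] [ 45 100 117]
258 0.16 [ 0.45  -0.2    0.194] [ 0.452 -0.204  0.198] [ 45  99 115]
261 0.156 [ 0.45  -0.2    0.199] [ 0.451 -0.204  0.201] [ 44  99 115]
155 [ 0.452 -0.206  0.223] [ 0.453 -0.196  0.22 ] [103 101  99]
157 [ 0.454 -0.208  0.218] [ 0.45  -0.195  0.211] [105 104 101]
159 [ 0.454 -0.209  0.211] [ 0.452 -0.197  0.206] [105 104 101]
161 [ 0.453 -0.209  0.204] [ 0.452 -0.198  0.199] [109 108 105]
163 [ 0.453 -0.209  0.197] [ 0.45  -0.197  0.191] [111 110 107]
165 [ 0.453 -0.209  0.189] [ 0.448 -0.196  0.182] [116 115 111]
167 [ 0.453 -0.21   0.183] [ 0.454 -0.2    0.179] [119 118 115]
169 [ 0.449 -0.209  0.173] [ 0.452 -0.199  0.171] [118 117 113]
171 [ 0.22  -0.076 -0.004] [ 0.452 -0.2    0.164] [158 152 144]
173 [ 0.233 -0.084 -0.003] [ 0.24  -0.075 -0.002] [188 180 170]
175 [ 0.248 -0.093 -0.   ] [ 0.251 -0.082 -0.003] [189 181 171]
177 [ 0.251 -0.096 -0.006] [ 0.27  -0.094  0.003] [190 182 172]
179 [ 0.272 -0.109  0.001] [ 0.272 -0.096 -0.004] [189 180 171]
```

Both cameras put the real finger tips at about z 0.169 while the reported TCP is at 0.139. The real tips are therefore about 29 mm above the reported TCP, which explains the empty grip. I'll correct for that.

carry_out(commands=[[0, 0, 0.02, 0, 0, 0], [0, 0, 0.04, 0, 0, 0], [0, 0, 0.06, 0, 0, 0], [0, 0, 0.08, 0, 0, 0], [0, 0, 0.09, 0, 0, 0]], jaw=0.7)

```text
time: 6.15
tool_pos: [0.4377, -0.1989, 0.0417]
ee_rot: [-3.137, 0.006, 0.117]
wrist_force: [1.2, -0.3, 0.1]
width: 0.0367
finger_force: 0.0
```

carry_out(commands=[[0, 0, 0, 0, 0, 0], [0, 0, 0, 0, 0, 0], [0, 0, 0, 0, 0, 0], [0, 0, 0, 0, 0, 0], [0, 0, 0, 0, 0, 0]])

```text
time: 6.65
tool_pos: [0.4407, -0.2007, 0.0466]
ee_rot: [3.14, -0.001, 0.117]
wrist_force: [0.2, -0.5, 0.3]
width: 0.0658
finger_force: 0.0
```

Run:
```python
from h import *
import bench; print([n for n in dir(bench) if not n.startswith('_')][:30])
o=get_obs(); print(o["width"],o["tool_pos"],o["ee_rot"])
s=snapshot("wrist"); C=cloud(s); P=C.reshape(-1,3); Z=P[:,2]; d=np.hypot(P[:,0]-.44,P[:,1]+.2)
m=(s["range_z"].ravel()>0)&(abs(P[:,0]-.45)<.012)&(Z>.04)&(Z<.15)
for sg in (-1,1):
    q=P[m&(sg*(P[:,1]+.2)>0)]; print(len(q),np.percentile(q[:,2],[0,1,3,50]),np.percentile(q[:,1],[2,50,98]))
```

```text
['IKError', 'close_job', 'get_obs', 'grip_point_offset', 'snapshot']
0.0658386495486953 [ 0.441 -0.201  0.047] [ 3.14  -0.001  0.117]
3059 [0.04  0.041 0.043 0.115] [-0.331 -0.237 -0.233]
2274 [0.075 0.078 0.081 0.125] [-0.168 -0.164 -0.156]
```

carry_out(commands=[[0, 0, 0.02, 0, 0, 0], [0, 0, 0.04, 0, 0, 0], [0, 0, 0.055, 0, 0, 0], [0, 0, 0.065, 0, 0, 0], [0, 0, 0.069, 0, 0, 0]])

```text
time: 7.2
tool_pos: [0.4397, -0.2001, -0.0242]
ee_rot: [-3.141, 0.001, 0.117]
wrist_force: [-0.4, -0.0, 0.0]
width: 0.0657
finger_force: 0.0
```

carry_out(commands=[[0, 0, 0, 0, 0, 0], [0, 0, 0, 0, 0, 0], [0, 0, 0, 0, 0, 0], [0, 0, 0, 0, 0, 0], [0, 0, 0, 0, 0, 0]], jaw=0)

```text
time: 7.7
tool_pos: [0.4407, -0.2006, -0.0227]
ee_rot: [3.141, -0.001, 0.117]
wrist_force: [-0.6, 0.6, 0.7]
width: 0.0338
finger_force: 30.0
```

carry_out(commands=[[0, 0, 0, 0, 0, 0], [0, 0, 0, 0, 0, 0], [0, 0, 0, 0, 0, 0], [0, 0, 0, 0, 0, 0], [0, 0, 0, 0, 0, 0]])

```text
time: 8.2
tool_pos: [0.4406, -0.2006, -0.0227]
ee_rot: [3.141, -0.001, 0.117]
wrist_force: [-0.9, 0.8, 5.3]
width: 0.0338
finger_force: 30.0
```

carry_out(commands=[[0, 0, -0.01, 0, 0, 0], [0, 0, -0.03, 0, 0, 0], [0, 0, -0.06, 0, 0, 0], [0, 0, -0.1, 0, 0, 0], [0, 0, -0.13, 0, 0, 0]])

```text
time: 8.7
tool_pos: [0.4402, -0.2006, 0.1087]
ee_rot: [3.141, -0.001, 0.117]
wrist_force: [-0.1, -0.4, -0.6]
width: 0.0334
finger_force: 30.0
```

```bash
sed -i 's/"""wps/"""wps (z is the REAL tip height; reported TCP is .029 lower)/; s/w=np.array(w,float); d=w-p/w=np.array(w,float)-[0,0,.029,0]; d=w-p/' h.py
python3 - <<'E'
from h import *
plan([(.44,-.25,.145,.8),(.45,-.397,.145,1.5),(.45,-.397,.014,1.55)])
E
```

```text
now [ 0.44  -0.201  0.109  0.117]
[ 0.44  -0.25   0.116  0.8  ] -> shift [-0.006  0.049 -0.007] rz -0.683 rows>= 5
[ 0.45  -0.397  0.116  1.5  ] -> shift [-0.099  0.11  -0.   ] rz -0.7 rows>= 5
[ 0.45  -0.397 -0.015  1.55 ] -> shift [0.    0.    0.131] rz -0.05 rows>= 3
```

Gripped. Now over the tray.

carry_out(commands=[[-0.001, 0.01, -0.002, 0, 0, -0.137], [-0.002, 0.02, -0.004, 0, 0, -0.274], [-0.004, 0.03, -0.006, 0, 0, -0.41], [-0.005, 0.04, -0.007, 0, 0, -0.547], [-0.006, 0.049, -0.007, 0, 0, -0.683]])

```text
time: 9.2
tool_pos: [0.4396, -0.2501, 0.1136]
ee_rot: [-3.141, 0.0, 0.805]
wrist_force: [0.3, 0.9, 0.1]
width: 0.0332
finger_force: 30.0
```

carry_out(commands=[[-0.02, 0.022, 0, 0, 0, -0.14], [-0.04, 0.044, 0, 0, 0, -0.28], [-0.06, 0.066, 0, 0, 0, -0.42], [-0.08, 0.088, 0, 0, 0, -0.56], [-0.099, 0.11, 0, 0, 0, -0.7]])

```text
time: 9.7
tool_pos: [0.4494, -0.3984, 0.1132]
ee_rot: [-3.141, -0.001, 1.505]
wrist_force: [1.0, -0.4, -0.6]
width: 0.0334
finger_force: 30.0
```

carry_out(commands=[[0, 0, 0, 0, 0, -0.05], [0, 0, 0, 0, 0, -0.05], [0, 0, 0.03, 0, 0, -0.05], [0, 0, 0.05, 0, 0, -0.05], [0, 0, 0.07, 0, 0, -0.05]])

```text
time: 10.2
tool_pos: [0.4496, -0.3964, 0.0426]
ee_rot: [-3.141, -0.001, 1.549]
wrist_force: [0.2, 1.1, -0.3]
width: 0.0335
finger_force: 30.0
```

Run:
```python
from h import *
o=get_obs(); print(o["width"],o["finger_force"],o["joint_positions"])
plan([(.45,-.397,.014,1.55)])
s=snapshot("wrist"); cv2.imwrite("pics/w3.png",cv2.cvtColor(s["img"],cv2.COLOR_RGB2BGR))
```

```text
0.033501637683382816 29.999922215938568 [-0.817  0.259  1.444 -0.     1.44  -0.796]
now [ 0.45  -0.396  0.043  1.549]
[ 0.45  -0.397 -0.015  1.55 ] -> shift [-0.001  0.     0.058] rz -0.001 rows>= 2
```

View pics/w3.png

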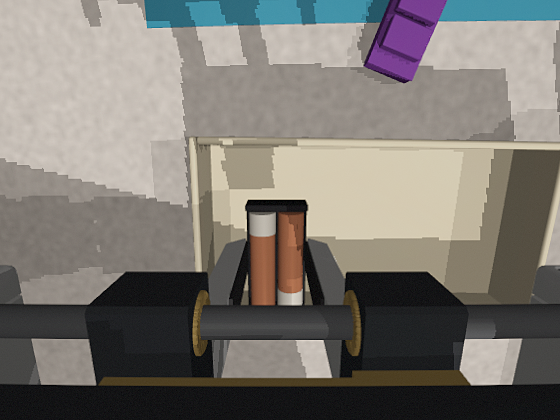

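The holder is held squarely, with its end at (277,205), clear of the tray's left wall at x≈200. I'll lower it and let go.

carry_out(commands=[[0, 0, 0.02, 0, 0, 0], [0, 0, 0.04, 0, 0, 0], [0, 0, 0.053, 0, 0, 0], [0, 0, 0.059, 0, 0, 0], [0, 0, 0.059, 0, 0, 0]])

```text
time: 10.75
tool_pos: [0.4495, -0.3968, -0.0159]
ee_rot: [-3.14, -0.001, 1.55]
wrist_force: [0.4, 0.7, -0.1]
width: 0.0333
finger_force: 30.0
```

carry_out(commands=[[0, 0, 0, 0, 0, 0], [0, 0, 0, 0, 0, 0], [0, 0, 0, 0, 0, 0], [0, 0, 0, 0, 0, 0], [0, 0, 0, 0, 0, 0]], jaw=0.5)

```text
time: 11.25
tool_pos: [0.45, -0.3976, -0.0149]
ee_rot: [3.141, 0.001, 1.55]
wrist_force: [-0.0, -0.7, -0.2]
width: 0.0467
finger_force: 0.0
```

carry_out(commands=[[0, 0, -0.02, 0, 0, 0], [0, 0, -0.06, 0, 0, 0], [0, 0, -0.1, 0, 0, 0], [0, 0, -0.13, 0, 0, 0], [0, 0, -0.16, 0, 0, 0]])

```text
time: 11.75
tool_pos: [0.4499, -0.3976, 0.1467]
ee_rot: [3.141, 0.001, 1.55]
wrist_force: [-0.3, -0.2, -1.2]
width: 0.0471
finger_force: 0.0
```

Run:
```python
from h import *
s=snapshot("wrist"); C=cloud(s); P=C.reshape(-1,3)
m=(P[:,2]>.012)&(P[:,2]<.03)&(abs(P[:,0]-.45)<.04)&(abs(P[:,1]+.397)<.05);print(m.sum(),rect(P[m]))
s=snapshot("top"); C=cloud(s); P=C.reshape(-1,3);Z=P[:,2]
for n,(x,y) in dict(screw=(.635,.018),brush=(.627,-.09),relay=(.627,-.181),ha=(.463,.027)).items():
    q=P[(Z>.007)&(Z<.04)&(abs(P[:,0]-x)<.09)&(abs(P[:,1]-y)<.042)]; print(n,len(q),rect(q) if len(q) else 0)
plan([(.53,-.28,.16,.75),(.627,-.181,.14,-.1)])
```

```text
2002 (array([ 0.451, -0.399]), np.float32(0.06814496), np.float32(0.034088593), np.float32(1.5478394))
screw 302 (array([0.664, 0.014]), np.float32(0.12057512), np.float32(0.022773925), np.float32(-0.040586982))
brush 351 (array([ 0.627, -0.091]), np.float32(0.14161791), np.float32(0.02265428), np.float32(0.011054784))
relay 337 (array([ 0.602, -0.186]), np.float32(0.13936764), np.float32(0.051145647), np.float32(0.21424341))
ha 338 (array([0.466, 0.02 ]), np.float32(0.07377164), np.float32(0.04899674), np.float32(0.15695973))
now [ 0.452 -0.4    0.151  1.55 ]
[ 0.53  -0.28   0.131  0.75 ] -> shift [0.121 0.075 0.02 ] rz 0.8 rows>= 6
[ 0.627 -0.181  0.111 -0.1  ] -> shift [ 0.139 -0.006  0.02 ] rz 0.85 rows>= 6
```

holder_b is in the tray. The screwdriver seems to have been knocked, so I'll re-measure it later. Next is the relay.

Run:
```python
from h import *
plan([(.53,-.28,.17,.95),(.627,-.181,.14,.4),(.627,-.181,.09,-.1)])
```

```text
now [ 0.452 -0.4    0.151  1.55 ]
[ 0.53  -0.28   0.141  0.95 ] -> shift [0.121 0.075 0.01 ] rz 0.6 rows>= 5
[ 0.627 -0.181  0.111  0.4  ] -> shift [0.137 0.021 0.03 ] rz 0.55 rows>= 4
[ 0.627 -0.181  0.061 -0.1  ] -> shift [0.   0.   0.05] rz 0.5 rows>= 4
```

carry_out(commands=[[0.024, 0.015, 0.002, 0, 0, 0.12], [0.048, 0.03, 0.004, 0, 0, 0.24], [0.072, 0.045, 0.006, 0, 0, 0.36], [0.097, 0.06, 0.008, 0, 0, 0.48], [0.121, 0.075, 0.01, 0, 0, 0.6]], jaw=0.7)

```text
time: 12.35
tool_pos: [0.5272, -0.2766, 0.1328]
ee_rot: [-3.139, 0.0, 0.945]
wrist_force: [-0.3, 0.4, 0.1]
width: 0.0659
finger_force: 0.0
```

carry_out(commands=[[0.027, 0.004, 0.006, 0, 0, 0.11], [0.055, 0.008, 0.012, 0, 0, 0.22], [0.082, 0.013, 0.018, 0, 0, 0.33], [0.11, 0.017, 0.024, 0, 0, 0.44], [0.137, 0.021, 0.03, 0, 0, 0.55]])

```text
time: 12.85
tool_pos: [0.6241, -0.1776, 0.1025]
ee_rot: [-3.14, 0.002, 0.395]
wrist_force: [-0.1, 0.0, -0.1]
width: 0.0657
finger_force: 0.0
```

carry_out(commands=[[0, 0, 0.01, 0, 0, 0.12], [0, 0, 0.02, 0, 0, 0.24], [0, 0, 0.03, 0, 0, 0.36], [0, 0, 0.04, 0, 0, 0.5], [0, 0, 0.05, 0, 0, 0.5]])

```text
time: 13.35
tool_pos: [0.6233, -0.1785, 0.0524]
ee_rot: [-3.141, 0.002, -0.1]
wrist_force: [-0.2, -0.2, -0.4]
width: 0.0659
finger_force: 0.0
```

Run:
```python
from h import *
s=snapshot("wrist"); C=cloud(s); P=C.reshape(-1,3); Z=P[:,2]
m=(Z>.009)&(Z<.03)&(abs(P[:,0]-.627)<.06)&(abs(P[:,1]+.181)<.035); q=P[m];c=rect(q);print(m.sum(),c)
plan([(c[0][0],c[0][1],.006,c[3])])
```

```text
3649 (array([ 0.629, -0.179]), np.float32(0.07029678), np.float32(0.034063954), np.float32(-0.09866863))
now [ 0.622 -0.178  0.05  -0.097]
[ 0.629 -0.179 -0.023 -0.099] -> shift [0.007 0.    0.073] rz 0.001 rows>= 2
```

carry_out(commands=[[0.003, 0, 0.02, 0, 0, 0], [0.005, 0, 0.04, 0, 0, 0], [0.006, 0, 0.06, 0, 0, 0], [0.006, 0, 0.07, 0, 0, 0], [0.006, 0, 0.074, 0, 0, 0]])

```text
time: 13.9
tool_pos: [0.6289, -0.179, -0.0213]
ee_rot: [-3.141, 0.003, -0.099]
wrist_force: [0.2, 0.0, -0.1]
width: 0.0658
finger_force: 0.0
```

carry_out(commands=[[0, 0, 0, 0, 0, 0], [0, 0, 0, 0, 0, 0], [0, 0, 0, 0, 0, 0], [0, 0, 0, 0, 0, 0], [0, 0, 0, 0, 0, 0]], jaw=0)

```text
time: 14.4
tool_pos: [0.6308, -0.1796, -0.0183]
ee_rot: [3.141, -0.002, -0.1]
wrist_force: [-0.4, -0.2, 2.2]
width: 0.0328
finger_force: 30.0
```

carry_out(commands=[[0, 0, 0, 0, 0, 0], [0, 0, 0, 0, 0, 0], [0, 0, 0, 0, 0, 0], [0, 0, -0.01, 0, 0, 0], [0, 0, -0.03, 0, 0, 0]])

```text
time: 14.9
tool_pos: [0.6278, -0.1787, 0.0081]
ee_rot: [-3.14, 0.006, -0.1]
wrist_force: [-0.1, -0.2, -1.1]
width: 0.0327
finger_force: 30.0
```

carry_out(commands=[[0, 0, -0.03, 0, 0, 0], [0, 0, -0.06, 0, 0, 0], [0, 0, -0.09, 0, 0, 0], [0, 0, -0.11, 0, 0, 0], [0, 0, -0.11, 0, 0, 0]])

```text
time: 15.4
tool_pos: [0.6321, -0.1803, 0.125]
ee_rot: [3.139, -0.007, -0.1]
wrist_force: [0.7, 0.4, -1.1]
width: 0.0331
finger_force: 30.0
```

Run:
```python
from h import *
print(get_obs()["finger_force"])
plan([(.58,-.25,.15,.55),(.51,-.35,.15,1.15),(.51,-.397,.12,1.55),(.51,-.397,.07,1.55),(.51,-.397,.013,1.55)])
```

```text
29.999202489852905
now [ 0.632 -0.18   0.125 -0.1  ]
[ 0.58  -0.25   0.121  0.55 ] -> shift [-0.045  0.075  0.004] rz -0.65 rows>= 5
[ 0.51  -0.35   0.121  1.15 ] -> shift [-0.112  0.049 -0.   ] rz -0.6 rows>= 5
[ 0.51  -0.397  0.091  1.55 ] -> shift [-0.043  0.019  0.03 ] rz -0.4 rows>= 3
[ 0.51  -0.397  0.041  1.55 ] -> shift [0.   0.   0.05] rz -0.0 rows>= 1
[ 0.51  -0.397 -0.016  1.55 ] -> shift [0.    0.    0.057] rz -0.0 rows>= 2
```

carry_out(commands=[[-0.009, 0.015, 0.001, 0, 0, -0.13], [-0.018, 0.03, 0.002, 0, 0, -0.26], [-0.027, 0.045, 0.003, 0, 0, -0.39], [-0.036, 0.06, 0.004, 0, 0, -0.52], [-0.045, 0.075, 0.004, 0, 0, -0.65]])

```text
time: 15.9
tool_pos: [0.5762, -0.2495, 0.1139]
ee_rot: [-3.138, 0.002, 0.555]
wrist_force: [-0.0, 0.1, -0.9]
width: 0.033
finger_force: 30.0
```

carry_out(commands=[[-0.022, 0.01, 0, 0, 0, -0.12], [-0.045, 0.02, 0, 0, 0, -0.24], [-0.067, 0.03, 0, 0, 0, -0.36], [-0.09, 0.04, 0, 0, 0, -0.48], [-0.112, 0.049, 0, 0, 0, -0.6]])

```text
time: 16.4
tool_pos: [0.5063, -0.35, 0.1142]
ee_rot: [-3.138, -0.001, 1.155]
wrist_force: [-0.4, 0.1, -0.6]
width: 0.0328
finger_force: 30.0
```

carry_out(commands=[[-0.014, 0.006, 0.01, 0, 0, -0.133], [-0.028, 0.012, 0.02, 0, 0, -0.266], [-0.043, 0.019, 0.03, 0, 0, -0.4], [-0.043, 0.019, 0.03, 0, 0, -0.4], [-0.043, 0.019, 0.03, 0, 0, -0.4]])

```text
time: 16.9
tool_pos: [0.5069, -0.3959, 0.0848]
ee_rot: [-3.139, -0.003, 1.547]
wrist_force: [0.5, 0.2, -0.5]
width: 0.0328
finger_force: 30.0
```

Run:
```python
from h import *
o=get_obs();print(o["finger_force"],o["width"])
plan([(.51,-.397,.015,1.55)])
```

```text
29.999212324619293 0.03283336198935448
now [ 0.507 -0.396  0.085  1.547]
[ 0.51  -0.397 -0.014  1.55 ] -> shift [-0.001  0.003  0.099] rz -0.003 rows>= 2
```

carry_out(commands=[[0, 0.001, 0.03, 0, 0, 0], [0, 0.003, 0.06, 0, 0, 0], [0, 0.003, 0.08, 0, 0, 0], [0, 0.003, 0.093, 0, 0, 0], [0, 0.003, 0.098, 0, 0, 0]])

```text
time: 17.4
tool_pos: [0.5103, -0.3956, -0.0126]
ee_rot: [-3.14, -0.002, 1.549]
wrist_force: [0.4, -0.1, -0.4]
width: 0.033
finger_force: 30.0
```

carry_out(commands=[[0, 0, 0, 0, 0, 0], [0, 0, 0, 0, 0, 0], [0, 0, 0, 0, 0, 0], [0, 0, 0, 0, 0, 0], [0, 0, 0, 0, 0, 0]], jaw=0.5)

```text
time: 17.9
tool_pos: [0.5111, -0.3974, -0.0104]
ee_rot: [3.14, 0.001, 1.55]
wrist_force: [0.5, -0.6, -0.3]
width: 0.047
finger_force: 0.0
```

carry_out(commands=[[0, 0, -0.02, 0, 0, 0], [0, 0, -0.06, 0, 0, 0], [0, 0, -0.1, 0, 0, 0], [0, 0, -0.13, 0, 0, 0], [0, 0, -0.14, 0, 0, 0]])

```text
time: 18.4
tool_pos: [0.5124, -0.3986, 0.1341]
ee_rot: [3.135, 0.006, 1.55]
wrist_force: [0.5, 0.0, -0.6]
width: 0.0467
finger_force: 0.0
```

Run:
```python
from h import *
s=snapshot("wrist"); C=cloud(s); P=C.reshape(-1,3)
m=(P[:,2]>.012)&(P[:,2]<.033)&(abs(P[:,0]-.51)<.035)&(abs(P[:,1]+.397)<.05);print(m.sum(),rect(P[m]),P[m][:,2].max())
s=snapshot("top"); C=cloud(s); P=C.reshape(-1,3);Z=P[:,2]
for n,(x,y) in dict(screw=(.67,.018),brush=(.627,-.09),ha=(.463,.027)).items():
    q=P[(Z>.007)&(Z<.04)&(abs(P[:,0]-x)<.12)&(abs(P[:,1]-y)<.045)]; print(n,len(q),rect(q) if len(q) else 0)
cv2.imwrite("pics/t3.png",cv2.cvtColor(s["img"],cv2.COLOR_RGB2BGR))
plan([(.50,-.28,.16,.95),(.48,-.13,.13,.4),(.463,.027,.12,.1)])
```

```text
2181 (array([ 0.512, -0.399]), np.float32(0.070042156), np.float32(0.033950135), np.float32(1.5527495)) 0.030178752285585586
screw 316 (array([0.673, 0.019]), np.float32(0.13431582), np.float32(0.06046777), np.float32(-0.26944244))
brush 359 (array([ 0.627, -0.081]), np.float32(0.1411632), np.float32(0.03688548), np.float32(-0.0895062))
ha 337 (array([0.462, 0.027]), np.float32(0.06804475), np.float32(0.033947505), np.float32(0.1671707))
now [ 0.512 -0.398  0.131  1.55 ]
[ 0.5   -0.28   0.131  0.95 ] -> shift [ 0.117 -0.014 -0.   ] rz 0.6 rows>= 5
[ 0.48  -0.13   0.101  0.4  ] -> shift [ 0.11  -0.103  0.03 ] rz 0.55 rows>= 4
[0.463 0.027 0.091 0.1  ] -> shift [ 0.045 -0.151  0.01 ] rz 0.3 rows>= 4
```

View pics/t3.png

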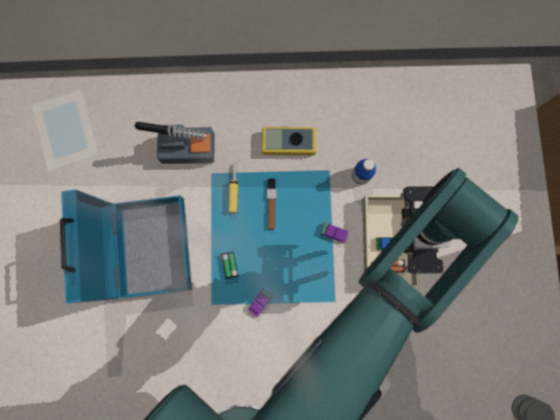

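The relay and holder_b are in the tray around (385–400,243–266). The screwdriver was knocked about 3 cm to (233,188). holder_a is still at (230,265), so it comes next.

carry_out(commands=[[0.023, -0.003, 0, 0, 0, 0.12], [0.046, -0.006, 0, 0, 0, 0.24], [0.07, -0.009, 0, 0, 0, 0.36], [0.094, -0.011, 0, 0, 0, 0.48], [0.117, -0.014, 0, 0, 0, 0.6]], jaw=0.7)

```text
time: 19.0
tool_pos: [0.4977, -0.2777, 0.1251]
ee_rot: [-3.136, -0.0, 0.945]
wrist_force: [0.1, 0.1, -0.1]
width: 0.0656
finger_force: 0.0
```

carry_out(commands=[[0.022, -0.02, 0.006, 0, 0, 0.11], [0.044, -0.041, 0.012, 0, 0, 0.22], [0.066, -0.062, 0.018, 0, 0, 0.33], [0.088, -0.082, 0.024, 0, 0, 0.44], [0.11, -0.103, 0.03, 0, 0, 0.55]])

```text
time: 19.5
tool_pos: [0.4774, -0.1285, 0.0953]
ee_rot: [-3.138, 0.004, 0.395]
wrist_force: [1.6, 0.1, 0.3]
width: 0.0658
finger_force: 0.0
```

carry_out(commands=[[0.011, -0.038, 0.003, 0, 0, 0.06], [0.022, -0.076, 0.006, 0, 0, 0.12], [0.034, -0.114, 0.01, 0, 0, 0.18], [0.045, -0.151, 0.01, 0, 0, 0.23], [0.045, -0.151, 0.01, 0, 0, 0.23]])

```text
time: 20.0
tool_pos: [0.4594, 0.0302, 0.0856]
ee_rot: [-3.139, 0.005, 0.175]
wrist_force: [0.3, -0.4, -0.9]
width: 0.0658
finger_force: 0.0
```

Run:
```python
from h import *
s=snapshot("wrist"); C=cloud(s); P=C.reshape(-1,3); Z=P[:,2]
m=(Z>.008)&(Z<.03)&(abs(P[:,0]-.462)<.05)&(abs(P[:,1]-.027)<.04); q=P[m];c=rect(q);print(m.sum(),c)
plan([(c[0][0],c[0][1],.006,c[3])])
```

```text
2837 (array([0.465, 0.029]), np.float32(0.06833995), np.float32(0.034090847), np.float32(0.1689182))
now [0.46  0.028 0.086 0.174]
[ 0.465  0.029 -0.023  0.169] -> shift [0.005 0.    0.109] rz 0.005 rows>= 3
```

carry_out(commands=[[0.002, 0, 0.03, 0, 0, 0], [0.003, 0, 0.06, 0, 0, 0], [0.003, 0, 0.09, 0, 0, 0], [0.003, 0, 0.103, 0, 0, 0], [0.003, 0, 0.108, 0, 0, 0]])

```text
time: 20.55
tool_pos: [0.4631, 0.0259, -0.0219]
ee_rot: [-3.141, 0.005, 0.169]
wrist_force: [0.2, -0.2, -0.3]
width: 0.0662
finger_force: 0.0
```

carry_out(commands=[[0, 0, 0, 0, 0, 0], [0, 0, 0, 0, 0, 0], [0, 0, 0, 0, 0, 0], [0, 0, 0, 0, 0, 0], [0, 0, 0, 0, 0, 0]], jaw=0)

```text
time: 21.05
tool_pos: [0.466, 0.027, -0.0182]
ee_rot: [3.141, -0.002, 0.17]
wrist_force: [-0.4, -0.3, 3.0]
width: 0.0327
finger_force: 30.0
```

carry_out(commands=[[0, 0, 0, 0, 0, 0], [0, 0, 0, 0, 0, 0], [0, 0, 0, 0, 0, 0], [0, 0, -0.01, 0, 0, 0], [0, 0, -0.03, 0, 0, 0]])

```text
time: 21.55
tool_pos: [0.4627, 0.0268, 0.0091]
ee_rot: [-3.141, 0.005, 0.17]
wrist_force: [1.0, 0.5, -0.6]
width: 0.0329
finger_force: 30.0
```

carry_out(commands=[[0, 0, -0.03, 0, 0, 0], [0, 0, -0.06, 0, 0, 0], [0, 0, -0.09, 0, 0, 0], [0, 0, -0.12, 0, 0, 0], [0, 0, -0.12, 0, 0, 0]])

```text
time: 22.05
tool_pos: [0.4679, 0.0265, 0.1355]
ee_rot: [3.139, -0.009, 0.17]
wrist_force: [0.1, 0.6, 0.2]
width: 0.0329
finger_force: 30.0
```

Run:
```python
from h import *
print(get_obs()["finger_force"])
plan([(.50,-.13,.15,.45),(.54,-.28,.15,1.05),(.57,-.4,.15,1.55),(.57,-.4,.07,1.55),(.57,-.4,.013,1.55)])
```

```text
29.999804198741913
now [0.468 0.027 0.136 0.17 ]
[ 0.5   -0.13   0.121  0.45 ] -> shift [0.005 0.16  0.015] rz -0.28 rows>= 4
[ 0.54  -0.28   0.121  1.05 ] -> shift [-0.029  0.152 -0.   ] rz -0.6 rows>= 5
[ 0.57  -0.4    0.121  1.55 ] -> shift [-0.089  0.086 -0.   ] rz -0.5 rows>= 4
[ 0.57  -0.4    0.041  1.55 ] -> shift [0.   0.   0.08] rz -0.0 rows>= 2
[ 0.57  -0.4   -0.016  1.55 ] -> shift [0.    0.    0.057] rz -0.0 rows>= 2
```

carry_out(commands=[[0.001, 0.04, 0.004, 0, 0, -0.07], [0.002, 0.08, 0.008, 0, 0, -0.14], [0.004, 0.12, 0.012, 0, 0, -0.21], [0.005, 0.16, 0.015, 0, 0, -0.28], [0.005, 0.16, 0.015, 0, 0, -0.28]])

```text
time: 22.55
tool_pos: [0.4959, -0.1339, 0.1128]
ee_rot: [-3.14, 0.004, 0.445]
wrist_force: [-0.9, -0.1, -0.9]
width: 0.0329
finger_force: 30.0
```

carry_out(commands=[[-0.006, 0.03, 0, 0, 0, -0.12], [-0.012, 0.06, 0, 0, 0, -0.24], [-0.018, 0.09, 0, 0, 0, -0.36], [-0.024, 0.12, 0, 0, 0, -0.48], [-0.029, 0.152, 0, 0, 0, -0.6]])

```text
time: 23.05
tool_pos: [0.5364, -0.2791, 0.114]
ee_rot: [-3.138, -0.001, 1.055]
wrist_force: [0.2, -0.2, -0.4]
width: 0.0332
finger_force: 30.0
```

carry_out(commands=[[-0.022, 0.021, 0, 0, 0, -0.125], [-0.044, 0.042, 0, 0, 0, -0.25], [-0.066, 0.064, 0, 0, 0, -0.375], [-0.089, 0.086, 0, 0, 0, -0.5], [-0.089, 0.086, 0, 0, 0, -0.5]])

```text
time: 23.55
tool_pos: [0.5665, -0.4018, 0.1123]
ee_rot: [-3.138, -0.001, 1.548]
wrist_force: [0.3, 0.9, -1.4]
width: 0.0329
finger_force: 30.0
```

Run:
```python
from h import *
o=get_obs();print(o["finger_force"],o["width"])
plan([(.57,-.4,.017,1.55)])
```

```text
29.99871075153351 0.03292714886018981
now [ 0.566 -0.402  0.112  1.548]
[ 0.57  -0.4   -0.012  1.55 ] -> shift [0.002 0.004 0.124] rz -0.002 rows>= 3
```

carry_out(commands=[[0.001, 0.003, 0.03, 0, 0, 0], [0.001, 0.004, 0.06, 0, 0, 0], [0.001, 0.004, 0.09, 0, 0, 0], [0.001, 0.004, 0.115, 0, 0, 0], [0.001, 0.004, 0.124, 0, 0, 0]])

```text
time: 24.05
tool_pos: [0.5686, -0.3946, -0.0134]
ee_rot: [-3.134, -0.006, 1.55]
wrist_force: [-7.8, 4.9, 25.0]
width: 0.0328
finger_force: 30.1
```

carry_out(commands=[[0, 0, 0, 0, 0, 0], [0, 0, 0, 0, 0, 0], [0, 0, 0, 0, 0, 0], [0, 0, 0, 0, 0, 0], [0, 0, 0, 0, 0, 0]], jaw=0.5)

```text
time: 24.55
tool_pos: [0.5719, -0.3991, -0.0071]
ee_rot: [3.14, 0.001, 1.55]
wrist_force: [0.0, -0.2, 0.3]
width: 0.0469
finger_force: 0.0
```

carry_out(commands=[[0, 0, -0.02, 0, 0, 0], [0, 0, -0.06, 0, 0, 0], [0, 0, -0.1, 0, 0, 0], [0, 0, -0.14, 0, 0, 0], [0, 0, -0.14, 0, 0, 0]])

```text
time: 25.05
tool_pos: [0.5745, -0.4013, 0.1413]
ee_rot: [3.129, 0.01, 1.55]
wrist_force: [1.3, -0.1, 0.9]
width: 0.0466
finger_force: 0.0
```

Run:
```python
from h import *
s=snapshot("wrist"); C=cloud(s); P=C.reshape(-1,3)
for x in (.45,.51,.57):
    m=(P[:,2]>.012)&(P[:,2]<.033)&(abs(P[:,0]-x)<.025)&(abs(P[:,1]+.397)<.05);print(m.sum(),rect(P[m]) if m.sum() else 0,P[m][:,2].max())
s=snapshot("top"); C=cloud(s)
P=obj(s,C,233,193); print("screw",rect(P)); P=P[P[:,2]>.019]; print("handle",rect(P))
P=obj(s,C,271,204); print("brush",rect(P))
plan([(.56,-.28,.16,.95),(.61,-.18,.15,.4),(.62,-.09,.11,0)])
```

```text
2143 (array([ 0.451, -0.399]), np.float32(0.0682411), np.float32(0.035191003), np.float32(1.5551747)) 0.027042111357579723
2190 (array([ 0.512, -0.399]), np.float32(0.070303254), np.float32(0.034445267), np.float32(1.5515776)) 0.030328137175338
2065 (array([ 0.57 , -0.397]), np.float32(0.06757563), np.float32(0.033703513), np.float32(1.5471466)) 0.027290865676013742
screw (array([0.673, 0.014]), np.float32(0.13861816), np.float32(0.022162631), np.float32(-0.04421432))
handle (array([0.648, 0.015]), np.float32(0.086947635), np.float32(0.020700432), np.float32(-0.056736276))
brush (array([ 0.628, -0.09 ]), np.float32(0.1402957), np.float32(0.022021571), np.float32(-0.018416224))
now [ 0.572 -0.399  0.134  1.55 ]
[ 0.56  -0.28   0.131  0.95 ] -> shift [ 0.119 -0.015  0.003] rz 0.6 rows>= 5
[ 0.61  -0.18   0.121  0.4  ] -> shift [ 0.11  -0.018  0.01 ] rz 0.55 rows>= 4
[ 0.62  -0.09   0.081  0.   ] -> shift [ 0.044 -0.079  0.04 ] rz 0.4 rows>= 3
```

All three parts are in the tray. Now the brush.

carry_out(commands=[[0.024, -0.003, 0, 0, 0, 0.12], [0.048, -0.006, 0.001, 0, 0, 0.24], [0.072, -0.009, 0.001, 0, 0, 0.36], [0.096, -0.012, 0.002, 0, 0, 0.48], [0.119, -0.015, 0.003, 0, 0, 0.6]], jaw=0.55)

```text
time: 25.65
tool_pos: [0.5573, -0.2775, 0.1255]
ee_rot: [-3.136, 0.0, 0.945]
wrist_force: [0.9, 1.0, -0.1]
width: 0.0518
finger_force: 0.0
```

carry_out(commands=[[0.022, -0.004, 0.002, 0, 0, 0.11], [0.044, -0.007, 0.004, 0, 0, 0.22], [0.066, -0.011, 0.006, 0, 0, 0.33], [0.088, -0.015, 0.008, 0, 0, 0.44], [0.11, -0.018, 0.01, 0, 0, 0.55]])

```text
time: 26.15
tool_pos: [0.6069, -0.1779, 0.1154]
ee_rot: [-3.138, 0.004, 0.395]
wrist_force: [-0.4, 0.2, -0.1]
width: 0.0516
finger_force: 0.0
```

carry_out(commands=[[0.015, -0.026, 0.012, 0, 0, 0.14], [0.03, -0.052, 0.024, 0, 0, 0.28], [0.044, -0.079, 0.04, 0, 0, 0.418], [0.044, -0.079, 0.04, 0, 0, 0.418], [0.044, -0.079, 0.04, 0, 0, 0.418]])

```text
time: 26.65
tool_pos: [0.6164, -0.0889, 0.076]
ee_rot: [-3.141, 0.005, -0.015]
wrist_force: [-0.4, -0.3, 0.4]
width: 0.0519
finger_force: 0.0
```

Run:
```python
from h import *
s=snapshot("wrist"); C=cloud(s); P=C.reshape(-1,3); Z=P[:,2]
m=(Z>.007)&(Z<.025)&(abs(P[:,0]-.6)<.09)&(abs(P[:,1]+.09)<.04); q=P[m];c=rect(q);print(m.sum(),c,q[:,0].min(),q[:,0].max())
plan([(.62,c[0][1],.005,c[3])])
```

```text
3321 (array([ 0.625, -0.088]), np.float32(0.13106811), np.float32(0.023198262), np.float32(-0.024033979)) 0.5590063396885268 0.6899643450849078
now [ 0.617 -0.09   0.077 -0.017]
[ 0.62  -0.088 -0.024 -0.024] -> shift [ 0.003 -0.002  0.101] rz 0.007 rows>= 3
```

carry_out(commands=[[0.002, -0.001, 0.03, 0, 0, 0], [0.002, -0.001, 0.06, 0, 0, 0], [0.002, -0.001, 0.085, 0, 0, 0], [0.002, -0.001, 0.095, 0, 0, 0], [0.002, -0.001, 0.1, 0, 0, 0]])

```text
time: 27.2
tool_pos: [0.6194, -0.0896, -0.0222]
ee_rot: [3.142, 0.001, -0.019]
wrist_force: [0.3, 0.7, 1.4]
width: 0.0516
finger_force: 0.0
```

carry_out(commands=[[0, 0, 0, 0, 0, 0], [0, 0, 0.002, 0, 0, 0], [0, 0, 0.003, 0, 0, 0], [0, 0, 0.003, 0, 0, 0], [0, 0, 0.003, 0, 0, 0]], jaw=0)

```text
time: 27.7
tool_pos: [0.6205, -0.0885, -0.0235]
ee_rot: [3.141, -0.001, -0.018]
wrist_force: [0.9, -0.1, 1.0]
width: 0.0174
finger_force: 30.0
```

carry_out(commands=[[0, 0, 0, 0, 0, 0], [0, 0, 0, 0, 0, 0], [0, 0, 0, 0, 0, 0], [0, 0, -0.01, 0, 0, 0], [0, 0, -0.03, 0, 0, 0]])

```text
time: 28.2
tool_pos: [0.6178, -0.0881, 0.0036]
ee_rot: [-3.141, 0.006, -0.018]
wrist_force: [0.4, 0.6, -0.4]
width: 0.0177
finger_force: 30.0
```

carry_out(commands=[[0, 0, -0.03, 0, 0, 0], [0, 0, -0.06, 0, 0, 0], [0, 0, -0.09, 0, 0, 0], [0, 0, -0.11, 0, 0, 0], [0, 0, -0.11, 0, 0, 0]])

```text
time: 28.7
tool_pos: [0.6222, -0.0891, 0.1202]
ee_rot: [3.14, -0.008, -0.018]
wrist_force: [0.2, -0.8, -1.0]
width: 0.0176
finger_force: 30.0
```

Run:
```python
from h import *
o=get_obs();print(o["finger_force"],o["width"],o["joint_positions"])
plan([(.58,.07,.14,.03),(.508,.223,.14,.1)])
```

```text
29.998878836631775 0.01763508297224794 [-0.232  0.272  1.271 -0.     1.591  1.357]
now [ 0.622 -0.089  0.12  -0.018]
[0.58  0.07  0.111 0.03 ] -> shift [-0.045 -0.158  0.009] rz -0.048 rows>= 4
[0.508 0.223 0.111 0.1  ] -> shift [-0.067 -0.155 -0.   ] rz -0.07 rows>= 4
```

carry_out(commands=[[-0.011, -0.04, 0.002, 0, 0, -0.012], [-0.022, -0.08, 0.004, 0, 0, -0.024], [-0.034, -0.12, 0.007, 0, 0, -0.036], [-0.045, -0.158, 0.009, 0, 0, -0.048], [-0.045, -0.158, 0.009, 0, 0, -0.048]])

```text
time: 29.2
tool_pos: [0.5751, 0.0748, 0.1044]
ee_rot: [-3.14, 0.005, 0.036]
wrist_force: [-0.7, -1.2, -0.1]
width: 0.0179
finger_force: 30.0
```

carry_out(commands=[[-0.017, -0.039, 0, 0, 0, -0.018], [-0.034, -0.078, 0, 0, 0, -0.035], [-0.05, -0.117, 0, 0, 0, -0.053], [-0.067, -0.155, 0, 0, 0, -0.07], [-0.067, -0.155, 0, 0, 0, -0.07]])

```text
time: 29.7
tool_pos: [0.5037, 0.2264, 0.1053]
ee_rot: [-3.141, 0.003, 0.105]
wrist_force: [0.2, -0.6, -0.2]
width: 0.0177
finger_force: 30.0
```

Run:
```python
from h import *
o=get_obs();print(o["finger_force"],o["width"])
plan([(.508,.223,.05,.1),(.508,.223,.012,.1)])
s=snapshot("wrist"); cv2.imwrite("pics/w5.png",cv2.cvtColor(s["img"],cv2.COLOR_RGB2BGR))
```

```text
29.9991175532341 0.017688302113183278
now [0.504 0.226 0.105 0.105]
[0.508 0.223 0.021 0.1  ] -> shift [0.004 0.004 0.084] rz 0.005 rows>= 2
[ 0.508  0.223 -0.017  0.1  ] -> shift [0.    0.    0.038] rz -0.0 rows>= 1
```

View pics/w5.png

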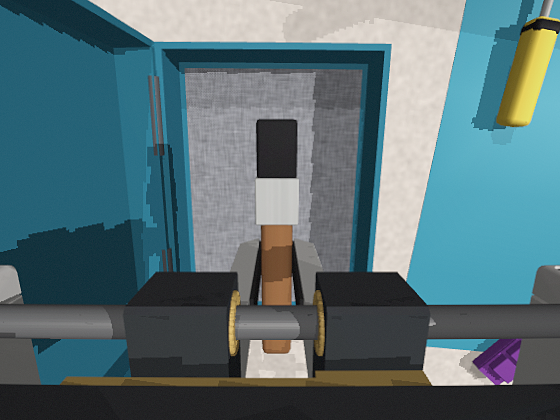

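The brush is held in line with the case (bristles at (277,150)). Gripper body (125,300) clears the lid. Lowering it gently.

carry_out(commands=[[0.002, 0.002, 0.03, 0, 0, 0], [0.002, 0.002, 0.06, 0, 0, 0], [0.002, 0.002, 0.085, 0, 0, 0], [0.002, 0.002, 0.1, 0, 0, 0], [0.002, 0.002, 0.11, 0, 0, 0]])

```text
time: 30.25
tool_pos: [0.5081, 0.2197, -0.0054]
ee_rot: [3.14, 0.003, 0.098]
wrist_force: [-0.6, 0.3, -0.1]
width: 0.0176
finger_force: 30.0
```

carry_out(commands=[[0, 0, 0.003, 0, 0, 0], [0, 0, 0.006, 0, 0, 0], [0, 0, 0.009, 0, 0, 0], [0, 0, 0.012, 0, 0, 0], [0, 0, 0.014, 0, 0, 0]])

```text
time: 30.75
tool_pos: [0.5088, 0.2216, -0.0169]
ee_rot: [-3.141, -0.001, 0.1]
wrist_force: [0.5, 0.4, -1.3]
width: 0.0173
finger_force: 30.0
```

carry_out(commands=[[0, 0, 0, 0, 0, 0], [0, 0, 0, 0, 0, 0], [0, 0, 0, 0, 0, 0], [0, 0, 0, 0, 0, 0], [0, 0, 0, 0, 0, 0]], jaw=0.36)

```text
time: 31.25
tool_pos: [0.5086, 0.2214, -0.0172]
ee_rot: [3.142, -0.0, 0.1]
wrist_force: [0.7, -0.2, -0.6]
width: 0.034
finger_force: 0.0
```

carry_out(commands=[[0, 0, -0.02, 0, 0, 0], [0, 0, -0.05, 0, 0, 0], [0, 0, -0.09, 0, 0, 0], [0, 0, -0.13, 0, 0, 0], [0, 0, -0.16, 0, 0, 0]])

```text
time: 31.75
tool_pos: [0.5092, 0.2217, 0.1458]
ee_rot: [-3.141, -0.003, 0.1]
wrist_force: [-0.1, -0.1, -0.1]
width: 0.0338
finger_force: 0.0
```

Run:
```python
from h import *
s=snapshot("wrist"); C=cloud(s); P=C.reshape(-1,3); Z=P[:,2]
m=(Z>.011)&(Z<.03)&(abs(P[:,0]-.52)<.09)&(abs(P[:,1]-.225)<.035); q=P[m];c=rect(q);print(m.sum(),c)
s=snapshot("top"); C=cloud(s); P=obj(s,C,233,193); print("screw",rect(P)); P=P[P[:,2]>.019]; print("handle",rect(P))
plan([(.6,.1,.16,.03),(.657,.015,.11,-.045)])
```

```text
2378 (array([0.517, 0.221]), np.float32(0.13962412), np.float32(0.023348384), np.float32(0.10354914))
screw (array([0.673, 0.014]), np.float32(0.13955879), np.float32(0.025344117), np.float32(0.007393229))
handle (array([0.647, 0.015]), np.float32(0.08855982), np.float32(0.021782836), np.float32(-0.03636252))
now [0.512 0.223 0.149 0.1  ]
[0.6   0.1   0.131 0.03 ] -> shift [0.076 0.131 0.018] rz 0.07 rows>= 4
[ 0.657  0.015  0.081 -0.045] -> shift [0.054 0.087 0.05 ] rz 0.075 rows>= 3
```

carry_out(commands=[[0.019, 0.033, 0.004, 0, 0, 0.018], [0.038, 0.066, 0.008, 0, 0, 0.036], [0.057, 0.099, 0.013, 0, 0, 0.054], [0.076, 0.131, 0.018, 0, 0, 0.07], [0.076, 0.131, 0.018, 0, 0, 0.07]], jaw=0.6)

```text
time: 32.35
tool_pos: [0.5978, 0.0945, 0.1213]
ee_rot: [3.14, 0.004, 0.024]
wrist_force: [-0.6, -0.6, 0.8]
width: 0.0563
finger_force: 0.0
```

carry_out(commands=[[0.018, 0.029, 0.017, 0, 0, 0.025], [0.036, 0.058, 0.034, 0, 0, 0.05], [0.054, 0.087, 0.05, 0, 0, 0.075], [0.054, 0.087, 0.05, 0, 0, 0.075], [0.054, 0.087, 0.05, 0, 0, 0.075]])

```text
time: 32.85
tool_pos: [0.6525, 0.0137, 0.0728]
ee_rot: [-3.141, 0.004, -0.046]
wrist_force: [0.5, 0.5, 1.1]
width: 0.0567
finger_force: 0.0
```

Run:
```python
from h import *
s=snapshot("wrist"); C=cloud(s); P=C.reshape(-1,3); Z=P[:,2]
m=(Z>.014)&(Z<.03)&(abs(P[:,0]-.65)<.09)&(abs(P[:,1]-.015)<.035); q=P[m];c=rect(q);print(m.sum(),c,q[:,0].min(),q[:,0].max())
plan([(.658,.014,.007,-.045)])
```

```text
2933 (array([0.673, 0.015]), np.float32(0.13252169), np.float32(0.022370685), np.float32(-0.048709337)) 0.6067272235996658 0.7395410098582875
now [ 0.653  0.014  0.074 -0.044]
[ 0.658  0.014 -0.022 -0.045] -> shift [0.005 0.    0.096] rz 0.001 rows>= 2
```

carry_out(commands=[[0.002, 0.001, 0.03, 0, 0, 0], [0.002, 0.001, 0.06, 0, 0, 0], [0.002, 0.001, 0.085, 0, 0, 0], [0.002, 0.001, 0.095, 0, 0, 0], [0.002, 0.001, 0.1, 0, 0, 0]])

```text
time: 33.4
tool_pos: [0.655, 0.0136, -0.0256]
ee_rot: [-3.141, 0.001, -0.044]
wrist_force: [-0.7, -0.4, -0.4]
width: 0.0564
finger_force: 0.0
```

carry_out(commands=[[0, 0, 0, 0, 0, 0], [0, 0, 0.002, 0, 0, 0], [0, 0, 0.002, 0, 0, 0], [0, 0, 0.002, 0, 0, 0], [0, 0, 0.002, 0, 0, 0]], jaw=0)

```text
time: 33.9
tool_pos: [0.6564, 0.0124, -0.0263]
ee_rot: [-3.141, -0.002, -0.045]
wrist_force: [0.2, 1.0, 2.3]
width: 0.0216
finger_force: 30.0
```

carry_out(commands=[[0, 0, 0, 0, 0, 0], [0, 0, 0, 0, 0, 0], [0, 0, 0, 0, 0, 0], [0, 0, -0.01, 0, 0, 0], [0, 0, -0.03, 0, 0, 0]])

```text
time: 34.4
tool_pos: [0.653, 0.0119, -0.0]
ee_rot: [3.141, 0.007, -0.045]
wrist_force: [0.4, 0.7, -1.6]
width: 0.0214
finger_force: 30.0
```

carry_out(commands=[[0, 0, -0.03, 0, 0, 0], [0, 0, -0.06, 0, 0, 0], [0, 0, -0.09, 0, 0, 0], [0, 0, -0.11, 0, 0, 0], [0, 0, -0.11, 0, 0, 0]])

```text
time: 34.9
tool_pos: [0.6577, 0.0117, 0.1169]
ee_rot: [3.141, -0.007, -0.045]
wrist_force: [0.5, 0.6, -0.7]
width: 0.022
finger_force: 30.0
```

Run:
```python
from h import *
o=get_obs();print(o["finger_force"],o["width"])
plan([(.60,.1,.14,.03),(.505,.179,.14,.1)])
```

```text
29.999521672725677 0.022038892679665325
now [ 0.658  0.012  0.117 -0.045]
[0.6   0.1   0.111 0.03 ] -> shift [-0.062 -0.086  0.006] rz -0.075 rows>= 3
[0.505 0.179 0.111 0.1  ] -> shift [-0.093 -0.082 -0.   ] rz -0.07 rows>= 3
```

carry_out(commands=[[-0.016, -0.022, 0.002, 0, 0, -0.02], [-0.032, -0.043, 0.003, 0, 0, -0.04], [-0.047, -0.065, 0.005, 0, 0, -0.06], [-0.062, -0.086, 0.006, 0, 0, -0.075], [-0.062, -0.086, 0.006, 0, 0, -0.075]])

```text
time: 35.4
tool_pos: [0.5946, 0.1033, 0.1042]
ee_rot: [-3.141, 0.005, 0.033]
wrist_force: [-0.1, 0.3, -1.5]
width: 0.0219
finger_force: 30.0
```

carry_out(commands=[[-0.024, -0.02, 0, 0, 0, -0.018], [-0.047, -0.04, 0, 0, 0, -0.036], [-0.07, -0.06, 0, 0, 0, -0.054], [-0.094, -0.08, 0, 0, 0, -0.07], [-0.094, -0.08, 0, 0, 0, -0.07]])

```text
time: 35.9
tool_pos: [0.4984, 0.1792, 0.1053]
ee_rot: [3.142, 0.003, 0.103]
wrist_force: [0.2, -0.6, -0.7]
width: 0.0215
finger_force: 30.0
```

carry_out(commands=[[0, 0, 0, 0, 0, 0], [0, 0, 0, 0, 0, 0], [0, 0, 0.01, 0, 0, 0], [0, 0, 0.02, 0, 0, 0], [0, 0, 0.02, 0, 0, 0]])

```text
time: 36.4
tool_pos: [0.4999, 0.1772, 0.0837]
ee_rot: [3.141, 0.005, 0.099]
wrist_force: [0.3, 0.2, -1.0]
width: 0.0218
finger_force: 30.0
```

Run:
```python
from h import *
o=get_obs();print(o["finger_force"],o["width"])
plan([(.504,.177,.009,.1)])
s=snapshot("wrist"); cv2.imwrite("pics/w6.png",cv2.cvtColor(s["img"],cv2.COLOR_RGB2BGR))
```

```text
29.99957799911499 0.021812891709150645
now [0.5   0.177 0.084 0.099]
[ 0.504  0.177 -0.02   0.1  ] -> shift [0.004 0.001 0.104] rz -0.001 rows>= 3
```

View pics/w6.png

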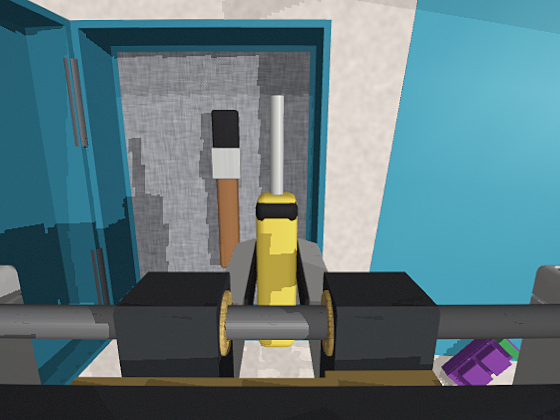

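The screwdriver (277,200) hangs between the brush (227,180) and the front wall. I'll lower it slowly.

carry_out(commands=[[0.001, 0.001, 0.025, 0, 0, 0], [0.001, 0.001, 0.05, 0, 0, 0], [0.001, 0.001, 0.07, 0, 0, 0], [0.001, 0.001, 0.085, 0, 0, 0], [0.001, 0.001, 0.095, 0, 0, 0]])

```text
time: 36.95
tool_pos: [0.5018, 0.1769, -0.0097]
ee_rot: [3.141, 0.002, 0.1]
wrist_force: [-0.0, -0.0, -0.7]
width: 0.0216
finger_force: 30.0
```

carry_out(commands=[[0, 0, 0.003, 0, 0, 0], [0, 0, 0.006, 0, 0, 0], [0, 0, 0.008, 0, 0, 0], [0, 0, 0.01, 0, 0, 0], [0, 0, 0.01, 0, 0, 0]])

```text
time: 37.45
tool_pos: [0.5026, 0.1772, -0.0181]
ee_rot: [3.142, -0.001, 0.1]
wrist_force: [0.1, -0.2, -0.2]
width: 0.0217
finger_force: 30.0
```

carry_out(commands=[[0, 0, 0.001, 0, 0, 0], [0, 0, 0.002, 0, 0, 0], [0, 0, 0.002, 0, 0, 0], [0, 0, 0.002, 0, 0, 0], [0, 0, 0.002, 0, 0, 0]])

```text
time: 37.95
tool_pos: [0.5024, 0.1772, -0.0203]
ee_rot: [3.141, -0.0, 0.1]
wrist_force: [-0.1, 0.5, -0.7]
width: 0.0221
finger_force: 30.0
```

carry_out(commands=[[0, 0, 0, 0, 0, 0], [0, 0, 0, 0, 0, 0], [0, 0, 0, 0, 0, 0], [0, 0, 0, 0, 0, 0], [0, 0, 0, 0, 0, 0]], jaw=0.31)

```text
time: 38.45
tool_pos: [0.5024, 0.1772, -0.0203]
ee_rot: [3.142, -0.0, 0.1]
wrist_force: [0.2, -0.1, -0.1]
width: 0.0289
finger_force: 0.0
```

carry_out(commands=[[0, 0, -0.02, 0, 0, 0], [0, 0, -0.05, 0, 0, 0], [0, 0, -0.09, 0, 0, 0], [0, 0, -0.13, 0, 0, 0], [0, 0, -0.17, 0, 0, 0]])

```text
time: 38.95
tool_pos: [0.5021, 0.1772, 0.1512]
ee_rot: [3.141, 0.0, 0.1]
wrist_force: [1.0, 0.2, -0.9]
width: 0.0292
finger_force: 0.0
```

Run:
```python
from h import *
o=get_obs();print(o["tool_pos"],o["width"],o["wrist_force"])
s=snapshot("wrist"); C=cloud(s); P=C.reshape(-1,3); Z=P[:,2]
for y in (.18,.222):
    m=(Z>.012)&(Z<.035)&(abs(P[:,0]-.52)<.08)&(abs(P[:,1]-.0966*(P[:,0]-.515)-y)<.02); print(m.sum(),rect(P[m]),P[m][:,2].max())
```

```text
[0.502 0.177 0.151] 0.029204307963602273 [ 1.007  0.183 -0.885]
1895 (array([0.522, 0.178]), np.float32(0.13680568), np.float32(0.022231124), np.float32(0.10781464)) 0.029817955385464556
2340 (array([0.519, 0.221]), np.float32(0.13452409), np.float32(0.024020586), np.float32(0.105414264)) 0.02217341762738867
```

Both tools lie in the case. Next I move above the lid handle and measure it.

Run:
```python
from h import *
plan([(.502,.2,.37,.097),(.503,.35,.37,.097)])
```

```text
now [0.506 0.178 0.16  0.1  ]
[0.502 0.2   0.341 0.097] -> shift [-0.002 -0.022 -0.181] rz 0.003 rows>= 4
[0.503 0.35  0.341 0.097] -> shift [ 0.015 -0.149 -0.   ] rz -0.0 rows>= 4
```

carry_out(commands=[[0, 0, -0.045, 0, 0, 0], [0, 0, -0.09, 0, 0, 0], [0, -0.01, -0.135, 0, 0, 0.003], [0, -0.022, -0.18, 0, 0, 0.003], [0, -0.022, -0.19, 0, 0, 0.003]], jaw=0.6)

```text
time: 39.5
tool_pos: [0.5013, 0.2005, 0.3461]
ee_rot: [-3.139, -0.011, 0.098]
wrist_force: [0.8, 0.3, -0.2]
width: 0.0559
finger_force: 0.0
```

carry_out(commands=[[0.004, -0.037, 0, 0, 0, 0], [0.008, -0.075, 0, 0, 0, 0], [0.011, -0.112, 0, 0, 0, 0], [0.015, -0.149, 0, 0, 0, 0], [0.015, -0.149, 0, 0, 0, 0]])

```text
time: 40.0
tool_pos: [0.4999, 0.3524, 0.3361]
ee_rot: [3.141, 0.005, 0.102]
wrist_force: [-0.6, 0.2, 0.2]
width: 0.0565
finger_force: 0.0
```

Run:
```python
from h import *
s=snapshot("wrist"); C=cloud(s); P=C.reshape(-1,3); Z=P[:,2]
m=(s["img"].reshape(-1,3).max(1)<70)&(Z>.25)&(Z<.29)&(abs(P[:,0]-.5)<.045)&(abs(P[:,1]-.35)<.03)
q=P[m]; print(m.sum(),np.median(q,0),q.min(0),q.max(0)); 
if len(q)>20: print(np.polyfit(q[:,0],q[:,1],1))
cv2.imwrite("pics/w7.png",cv2.cvtColor(s["img"],cv2.COLOR_RGB2BGR)); plan([(.503,.35,.25,.097)])
t=snapshot("top");C=cloud(t);P=C.reshape(-1,3);Z=P[:,2]
```

```text
1023 [0.503 0.351 0.271] [0.455 0.341 0.253] [0.545 0.359 0.274]
[0.101 0.3  ]
now [0.5   0.35  0.337 0.1  ]
[0.503 0.35  0.221 0.097] -> shift [0.003 0.001 0.116] rz 0.003 rows>= 3
```

View pics/w7.png

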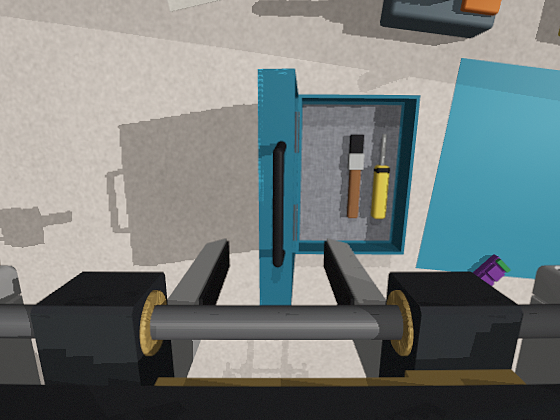

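The handle bar (280,205) is centred between the fingers. I'll lower and grip it.

carry_out(commands=[[0, 0, 0.03, 0, 0, 0], [0.001, 0, 0.06, 0, 0, 0], [0.001, 0, 0.09, 0, 0, 0], [0.001, 0, 0.108, 0, 0, 0], [0.001, 0, 0.116, 0, 0, 0]])

```text
time: 40.6
tool_pos: [0.501, 0.3466, 0.2209]
ee_rot: [3.139, 0.004, 0.095]
wrist_force: [0.5, -0.0, 0.5]
width: 0.0566
finger_force: 0.0
```

carry_out(commands=[[0, 0, 0, 0, 0, 0], [0, 0, 0, 0, 0, 0], [0, 0, 0, 0, 0, 0], [0, 0, 0, 0, 0, 0], [0, 0, 0, 0, 0, 0]], jaw=0)

```text
time: 41.1
tool_pos: [0.502, 0.3492, 0.2246]
ee_rot: [-3.141, -0.002, 0.097]
wrist_force: [-0.1, -0.9, -0.5]
width: 0.0199
finger_force: 0.0
```

carry_out(commands=[[0, 0, 0, 0, 0, 0], [0, 0, 0, 0, 0, 0], [0, 0, 0, 0, 0, 0], [0, 0, 0, 0, 0, 0], [0, 0, 0, 0, 0, 0]])

```text
time: 41.6
tool_pos: [0.5018, 0.3497, 0.2243]
ee_rot: [-3.14, -0.001, 0.097]
wrist_force: [-1.1, 3.3, 2.5]
width: 0.009
finger_force: 30.0
```

Run:
```python
from h import *
o=get_obs();print(o["tool_pos"],o["width"],o["finger_force"],o["wrist_force"])
H=lambda t:np.array([.218*np.cos(t)-.012*np.sin(t), -(.218*np.sin(t)+.012*np.cos(t))])
T=np.linspace(1.66,0,23)
p=H(T[0])
for i in range(0,len(T)-1,1): print(i,round(T[i+1],3),(H(T[i+1])-H(T[i])).round(4), (H(T[i+1])-p).round(4))
```

```text
[0.502 0.35  0.224] 0.008985923560899951 30.000771582126617 [-1.136  3.279  2.48 ]
0 1.585 [ 0.016 -0.002] [ 0.016 -0.002]
1 1.509 [ 0.017 -0.001] [ 0.033 -0.002]
2 1.434 [0.017 0.001] [ 0.049 -0.002]
3 1.358 [0.016 0.002] [0.066 0.   ]
4 1.283 [0.016 0.003] [0.082 0.004]
5 1.207 [0.016 0.004] [0.098 0.008]
6 1.132 [0.015 0.006] [0.113 0.014]
7 1.056 [0.015 0.007] [0.128 0.02 ]
8 0.981 [0.015 0.008] [0.143 0.028]
9 0.905 [0.014 0.009] [0.157 0.037]
10 0.83 [0.013 0.01 ] [0.17  0.047]
11 0.755 [0.012 0.011] [0.182 0.058]
12 0.679 [0.011 0.012] [0.194 0.07 ]
13 0.604 [0.011 0.013] [0.204 0.082]
14 0.528 [0.01  0.013] [0.214 0.096]
15 0.453 [0.009 0.014] [0.222 0.11 ]
16 0.377 [0.007 0.015] [0.23  0.125]
17 0.302 [0.006 0.015] [0.236 0.14 ]
18 0.226 [0.005 0.016] [0.241 0.155]
19 0.151 [0.004 0.016] [0.245 0.171]
20 0.075 [0.003 0.016] [0.248 0.188]
21 0.0 [0.002 0.016] [0.249 0.204]
```

The bar is gripped. I'll swing it slowly along its arc.

carry_out(commands=[[0, 0.008, -0.001, 0, 0, 0], [0, 0.016, -0.002, 0, 0, 0], [0, 0.025, -0.002, 0, 0, 0], [0, 0.033, -0.002, 0, 0, 0], [0, 0.041, -0.002, 0, 0, 0]])

```text
time: 42.1
tool_pos: [0.5058, 0.3072, 0.2258]
ee_rot: [3.142, -0.0, 0.096]
wrist_force: [1.4, 3.4, 2.0]
width: 0.009
finger_force: 30.0
```

carry_out(commands=[[0, 0.008, 0, 0, 0, 0], [0, 0.016, 0.001, 0, 0, 0], [0, 0.025, 0.002, 0, 0, 0], [0, 0.033, 0.004, 0, 0, 0], [0, 0.041, 0.006, 0, 0, 0]])

```text
time: 42.6
tool_pos: [0.5095, 0.2664, 0.2195]
ee_rot: [3.141, 0.0, 0.097]
wrist_force: [-0.8, 3.9, 0.2]
width: 0.0093
finger_force: 30.0
```

```bash
cat > lid.py <<'E'
from h import *
o=get_obs();print(o["tool_pos"],o["width"],o["finger_force"],o["wrist_force"],o["ee_rot"])
ux=np.array([-.0966,.995]); h=np.array([.506,.3195])
d=(o["tool_pos"][:2]-h)@ux; z=o["tool_pos"][2]+.042-.05
print("bar rel hinge fwd",-d,"up",z,"r",np.hypot(d,z),"theta",np.arctan2(z,-d)-.055)
E
python3 lid.py
```

```text
[0.509 0.266 0.219] 0.009311323930111018 30.00082790851593 [-0.772  3.893  0.207] [3.141 0.    0.097]
bar rel hinge fwd 0.05312019819877923 up 0.21147869791003043 r 0.21804814864244892 theta 1.269703030220604
```

carry_out(commands=[[0, 0.008, 0.002, 0, 0, 0], [0, 0.016, 0.004, 0, 0, 0], [0, 0.024, 0.007, 0, 0, 0], [0, 0.031, 0.01, 0, 0, 0], [0, 0.039, 0.013, 0, 0, 0]])

```text
time: 43.1
tool_pos: [0.5131, 0.228, 0.206]
ee_rot: [-3.142, 0.001, 0.097]
wrist_force: [-0.6, 4.7, -1.1]
width: 0.0088
finger_force: 30.0
```

carry_out(commands=[[0, 0.007, 0.003, 0, 0, 0], [0, 0.015, 0.007, 0, 0, 0], [0, 0.022, 0.011, 0, 0, 0], [0, 0.029, 0.015, 0, 0, 0], [0, 0.036, 0.02, 0, 0, 0]])

```text
time: 43.6
tool_pos: [0.5165, 0.1925, 0.1857]
ee_rot: [-3.141, 0.001, 0.097]
wrist_force: [-1.2, 5.2, -2.9]
width: 0.0093
finger_force: 30.0
```

carry_out(commands=[[0, 0.007, 0.005, 0, 0, 0], [0, 0.013, 0.01, 0, 0, 0], [0, 0.019, 0.015, 0, 0, 0], [0, 0.025, 0.021, 0, 0, 0], [0, 0.031, 0.027, 0, 0, 0]])

```text
time: 44.1
tool_pos: [0.5195, 0.1616, 0.1591]
ee_rot: [-3.141, 0.001, 0.097]
wrist_force: [-1.3, 5.5, -2.6]
width: 0.009
finger_force: 30.0
```

```bash
python3 lid.py
```

```text
[0.52  0.162 0.159] 0.008955521694229193 30.000244081020355 [-1.284  5.502 -2.605] [-3.141  0.001  0.097]
bar rel hinge fwd 0.15840973042750203 up 0.1511000769835748 r 0.21891750948372332 theta 0.706785680946226
```

carry_out(commands=[[0, 0.006, 0.006, 0, 0, 0], [0, 0.011, 0.012, 0, 0, 0], [0, 0.016, 0.018, 0, 0, 0], [0, 0.021, 0.025, 0, 0, 0], [0, 0.026, 0.032, 0, 0, 0]])

```text
time: 44.6
tool_pos: [0.522, 0.1365, 0.127]
ee_rot: [-3.14, 0.001, 0.097]
wrist_force: [-2.0, 7.3, -3.0]
width: 0.0093
finger_force: 30.0
```

carry_out(commands=[[0, 0.004, 0.007, 0, 0, 0], [0, 0.008, 0.014, 0, 0, 0], [0, 0.012, 0.021, 0, 0, 0], [0, 0.016, 0.029, 0, 0, 0], [0, 0.019, 0.036, 0, 0, 0]])

```text
time: 45.1
tool_pos: [0.5238, 0.1182, 0.0911]
ee_rot: [-3.139, 0.0, 0.097]
wrist_force: [-1.6, 8.2, -2.8]
width: 0.0085
finger_force: 30.0
```

carry_out(commands=[[0, 0.002, 0.006, 0, 0, 0], [0, 0.004, 0.012, 0, 0, 0], [0, 0.006, 0.018, 0, 0, 0], [0, 0.008, 0.024, 0, 0, 0], [0, 0.01, 0.03, 0, 0, 0]])

```text
time: 45.6
tool_pos: [0.5247, 0.109, 0.0615]
ee_rot: [-3.137, 0.0, 0.097]
wrist_force: [-2.2, 10.9, -0.9]
width: 0.0095
finger_force: 30.0
```

```bash
python3 lid.py
```

```text
[0.525 0.109 0.061] 0.009476734839192261 30.001380443572998 [-2.156 10.875 -0.865] [-3.137  0.     0.097]
bar rel hinge fwd 0.21125180994489975 up 0.0534848603730473 r 0.2179173180225023 theta 0.19296992318451459
```

carry_out(commands=[[0, 0, 0.003, 0, 0, 0], [0, 0, 0.006, 0, 0, 0], [0, 0.001, 0.009, 0, 0, 0], [0, 0.001, 0.012, 0, 0, 0], [0, 0.001, 0.014, 0, 0, 0]])

```text
time: 46.1
tool_pos: [0.5249, 0.1063, 0.0478]
ee_rot: [-3.141, 0.0, 0.097]
wrist_force: [-2.3, 4.5, 0.9]
width: 0.009
finger_force: 30.0
```

carry_out(commands=[[0, 0, 0.003, 0, 0, 0], [0, 0, 0.006, 0, 0, 0], [0, 0.001, 0.009, 0, 0, 0], [0, 0.001, 0.012, 0, 0, 0], [0, 0.001, 0.014, 0, 0, 0]])

```text
time: 46.6
tool_pos: [0.5252, 0.1044, 0.0333]
ee_rot: [3.14, 0.001, 0.097]
wrist_force: [-3.1, 1.7, 1.6]
width: 0.0088
finger_force: 30.0
```

carry_out(commands=[[0, 0, 0.002, 0, 0, 0], [0, 0, 0.003, 0, 0, 0], [0, 0, 0.004, 0, 0, 0], [0, 0, 0.005, 0, 0, 0], [0, 0, 0.006, 0, 0, 0]])

```text
time: 47.1
tool_pos: [0.5253, 0.104, 0.0275]
ee_rot: [3.139, 0.001, 0.097]
wrist_force: [-3.2, -2.1, 0.9]
width: 0.0087
finger_force: 30.0
```

```bash
python3 lid.py
```

```text
[0.525 0.104 0.028] 0.008715581802947911 29.999670088291168 [-3.216 -2.1    0.876] [3.139 0.001 0.097]
bar rel hinge fwd 0.2163248975456827 up 0.019541129985410577 r 0.21720570217942445 theta 0.03508781476789551
```

carry_out(commands=[[0, 0, 0.001, 0, 0, 0], [0, 0, 0.002, 0, 0, 0], [0, 0, 0.003, 0, 0, 0], [0, 0, 0.004, 0, 0, 0], [0, 0, 0.005, 0, 0, 0]])

```text
time: 47.6
tool_pos: [0.5254, 0.1038, 0.0251]
ee_rot: [3.139, -0.0, 0.097]
wrist_force: [-9.0, -4.4, 16.1]
width: 0.0094
finger_force: 30.0
```

carry_out(commands=[[0, 0, 0.001, 0, 0, 0], [0, 0, 0.001, 0, 0, 0], [0, 0, 0.002, 0, 0, 0], [0, 0, 0.002, 0, 0, 0], [0, 0, 0.003, 0, 0, 0]])

```text
time: 48.1
tool_pos: [0.5256, 0.1038, 0.0249]
ee_rot: [3.139, -0.001, 0.097]
wrist_force: [-14.2, -5.6, 27.1]
width: 0.0089
finger_force: 30.0
```

```bash
python3 lid.py
```

```text
[0.526 0.104 0.025] 0.008906785223254346 30.00347077846527 [-14.204  -5.635  27.137] [ 3.139 -0.001  0.097]
bar rel hinge fwd 0.21647193565764006 up 0.016861163734769147 r 0.21712760711124726 theta 0.02273381129355171
```

Run:
```python
from h import *
ux=np.array([-.0966,.995]); uy=np.array([.995,.0966]); c=np.array([.515,.23])
for n in ("wrist","top","scene"):
    s=snapshot(n); C=cloud(s); P=C.reshape(-1,3); P=P[s["range_z"].ravel()>0]
    a=(P[:,:2]-c)@ux; b=(P[:,:2]-c)@uy
    m=(abs(a)<.075)&(abs(b)<.11)&(P[:,2]>.06)&(P[:,2]<.12); q=P[m]
    if m.sum()<50: continue
    for _ in range(3):
        A=np.c_[a[m],b[m],np.ones(m.sum())]; k=np.linalg.lstsq(A,P[m][:,2],rcond=None)[0]
        r=abs(P[:,2]-np.c_[a,b,np.ones(len(a))]@k); m=(abs(a)<.075)&(abs(b)<.11)&(r<.004)
    print(n,m.sum(),"slope_x slope_y z0",k)
    if n=="scene":
        cv2.imwrite("pics/s8.png",cv2.cvtColor(cv2.resize(s["img"][90:230,270:450],None,fx=4,fy=4,interpolation=2),cv2.COLOR_RGB2BGR))
```

```text
wrist 47474 slope_x slope_y z0 [0.002 0.005 0.086]
top 1493 slope_x slope_y z0 [-0.004  0.002  0.084]
scene 921 slope_x slope_y z0 [0.004 0.005 0.083]
```

View pics/s8.png

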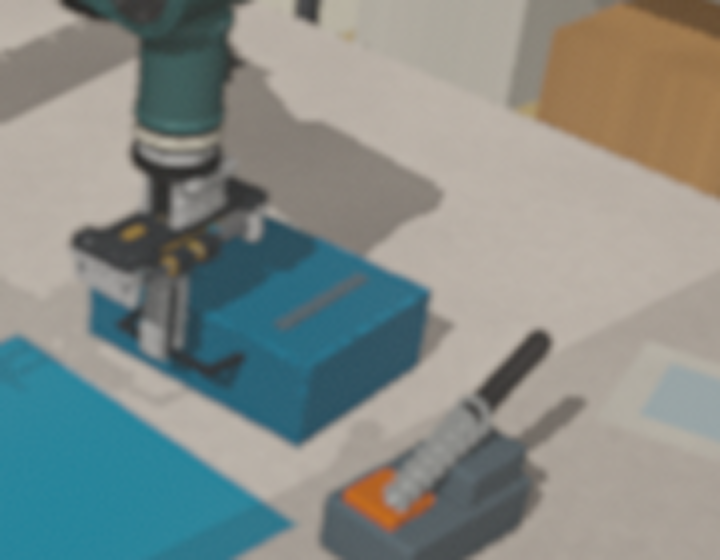

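The lid is flat: its slope is about 0 and its top sits at 0.085 m, so it's shut. I'll ease the preload, open and withdraw upward.

carry_out(commands=[[0, 0, -0.001, 0, 0, 0], [0, 0, -0.002, 0, 0, 0], [0, 0, -0.003, 0, 0, 0], [0, 0, -0.004, 0, 0, 0], [0, 0, -0.004, 0, 0, 0]])

```text
time: 48.75
tool_pos: [0.5254, 0.1038, 0.0251]
ee_rot: [3.139, -0.0, 0.097]
wrist_force: [-5.1, -4.3, 8.6]
width: 0.0093
finger_force: 30.0
```

carry_out(commands=[[0, 0, 0, 0, 0, 0], [0, 0, 0, 0, 0, 0], [0, 0, 0, 0, 0, 0], [0, 0, 0, 0, 0, 0], [0, 0, 0, 0, 0, 0]], jaw=0.32)

```text
time: 49.25
tool_pos: [0.5255, 0.1053, 0.0235]
ee_rot: [-3.141, -0.0, 0.097]
wrist_force: [-0.2, -0.8, 0.1]
width: 0.0302
finger_force: 0.0
```

carry_out(commands=[[0, 0, -0.01, 0, 0, 0], [0, 0, -0.03, 0, 0, 0], [0, 0, -0.06, 0, 0, 0], [0, 0, -0.09, 0, 0, 0], [0, 0, -0.12, 0, 0, 0]])

```text
time: 49.75
tool_pos: [0.5254, 0.1051, 0.1456]
ee_rot: [3.142, -0.001, 0.097]
wrist_force: [0.7, -0.2, -0.3]
width: 0.0301
finger_force: 0.0
```

carry_out(commands=[[-0.02, 0.03, 0, 0, 0, 0], [-0.04, 0.07, 0, 0, 0, 0], [-0.05, 0.11, 0, 0, 0, 0], [-0.06, 0.14, 0, 0, 0, 0], [-0.06, 0.14, 0, 0, 0, 0]])

```text
time: 50.25
tool_pos: [0.4788, -0.0432, 0.1447]
ee_rot: [3.14, -0.001, 0.092]
wrist_force: [-0.5, 0.2, 0.4]
width: 0.0301
finger_force: 0.0
```

Run:
```python
from h import *
ux=np.array([-.0966,.995]); uy=np.array([.995,.0966]); c=np.array([.515,.23])
for n in ("top","scene"):
    s=snapshot(n); C=cloud(s); P=C.reshape(-1,3); P=P[s["range_z"].ravel()>0]
    a=(P[:,:2]-c)@ux; b=(P[:,:2]-c)@uy
    m=(abs(a)<.075)&(abs(b)<.11)&(P[:,2]>.06)&(P[:,2]<.12)
    A=np.c_[a[m],b[m],np.ones(m.sum())]; print(n,m.sum(),np.linalg.lstsq(A,P[m][:,2],rcond=None)[0])
    if n=="top":
        I=s["img"]; cv2.imwrite("pics/t9.png",cv2.cvtColor(I,cv2.COLOR_RGB2BGR))
        for q,u,v in (("meter",289,140),("cleaner",365,172)): print(q,rect(obj(s,C,u,v)))
    for x in (.45,.51,.57):
        m=(P[:,2]>.012)&(P[:,2]<.033)&(abs(P[:,0]-x)<.025)&(abs(P[:,1]+.397)<.05); print(x,m.sum(),np.median(P[m],0) if m.sum() else 0)
```

```text
top 5134 [-0.001 -0.001  0.084]
meter (array([ 0.798, -0.141]), np.float32(0.14916894), np.float32(0.074985825), np.float32(1.5459484))
cleaner (array([ 0.7  , -0.335]), np.float32(0.057186224), np.float32(0.05522529), np.float32(-0.8413233))
0.45 350 [ 0.448 -0.399  0.021]
0.51 350 [ 0.508 -0.398  0.023]
0.57 345 [ 0.568 -0.396  0.021]
scene 1305 [-0.     0.001  0.083]
0.45 205 [ 0.46 -0.4   0.02]
0.51 241 [ 0.52  -0.401  0.022]
0.57 237 [ 0.579 -0.399  0.02 ]
```

View pics/t9.png

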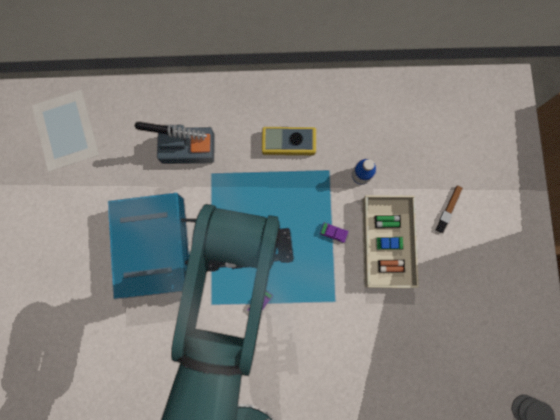

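The case is shut flat at (148,247), and all three parts are in the tray at (390,222), (390,243) and (391,266). The meter and bottle haven't moved, and the arm is touching nothing. I'll hand the job in.

```bash
python3 -c "
from bench import *
print(close_job())"
```

```text
the job is handed in; nothing more can be done
None
```

The job is handed in (no verdict returned): the brush and screwdriver are in the teal case with its lid shut flat, both battery holders and the relay are in the cream tray, no pliers were on the bench, and the multimeter and cleaner bottle were not moved.

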